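# Seat the processor, lock its socket and hold the cooler down

### The job

Take the processor from its carrier, lower it gently into the motherboard's socket with its gold-marked corner at the socket's gold-marked corner, let go of it and swing the socket's lever fully shut. Then set the cooler squarely on the processor, its four screws over the four brass posts, and press it straight down with a steady 12 N or so (not under 6, not over 20, and never bearing down hard), as a third hand for the colleague who will drive the screws: finish while still holding the cooler pressed down like that. Leave the other things on the bench where they lie.

Things in the scene. Friction and masses are not known exactly. Their poses are not given: they have to be found in the camera images.
- socket (a point): Centre of the floor of the cream-white processor socket, mid motherboard; 27 mm above the table, 7 mm above the board. Axes: z up, x along the socket (away from the robot within 17 degrees), y left. Pocket 49 x 41 mm (x, y), walls 3.5 mm high, upper 2 mm sloping out as lead-in. Both long sides (+y, -y) are open for 32 mm in the middle: finger notches, down to the board from 17.2 mm off the centre line
- board: The motherboard on its deck, fixed. Origin at table level under the socket's centre, axes as socket. Board top at 20 mm. Four brass posts for the cooler's screws at x, y = +-37.5 mm, tops at 35.5 mm. Upright memory module from y = -89 mm outward, top at 54 mm; finned block and ports from x = 56 mm on, up to 50 mm; black slots from x = -71 mm to -135 mm, 31 mm. Deck: x -145 to 105, y -108 to 95 mm
- socket_mark (a point): The socket's gold-marked corner: 23 mm along +x and 19 mm along +y from socket
- lever (a joint): Angle of the socket's lever, rad: 0 shut (arm level, pointing along the socket's +x), 1.85 to 2.2 at the start (arm up, leaning to the socket's -x). Stiff hinge, stays where left; about 1 N at the tab moves it. When shut, its nose lies over the processor's -x edge, so it shuts only over a processor that lies flat
- lever_hinge (a point): Point on the lever's hinge axis in the plane of its arm, at x = -29, y = 33, z = 5.7 mm from socket; the axis is the socket's y. The arm is a steel bar 4 mm thick
- lever_tip (a point): Centre of the white thumb tab (14 x 8 x 6 mm) on the lever's end, 51 mm from the hinge; its far end is 58 mm from the hinge, so up to 90 mm above the table at the start
- chip: The processor: green plate 46 x 38 x 3.5 mm (x, y, z) with a metal lid 36 x 28 x 3 mm on its middle, 6.5 mm high in all, 40 g. Origin at the centre of the underside, z up. Starts level, at most 45 degrees from its final direction, on a pedestal 14 mm above the table; fingers have room at its long sides (+y, -y), 38 mm apart. Pressing down on it once seated is stiff: 12 N gives well under 2 mm
- chip_mark (a point): The processor's gold-marked corner, 20.5 mm along +x and 16.5 mm along +y from its origin, on top of the green plate
- carrier: Black tray 96 x 84 mm, fixed, rim 7 mm high, in the middle the processor's pedestal (14 mm high, 24 mm in y) with end stops at the processor's short ends, 2 mm higher than its underside. Origin at the centre of the underside; axes as those of the processor on it
- cooler: The cooler: copper foot 40 x 34 x 4 mm, then base and fin block 64 x 54 mm (x, y) up to 40 mm, black fan on top, 52 mm in all; 0.24 to 0.38 kg. Arms at 5 to 7.5 mm height with screws at x, y = +-37.5 mm, up to 17.5 mm. Origin: centre of the foot's underside. Grip across y (54 mm), above 10 mm. Any quarter turn fits. On the seated processor its origin is 6.5 mm above socket, touching nothing else
- screwdriver: Bystander: screwdriver, 190 mm long, lying; origin under its middle
- memory: Bystander: memory module 133 x 31 x 4 mm lying flat; origin at its centre
- heatsink: Bystander: small bare finned heat sink 40 x 40 x 22 mm, no fan; origin under its centre
- casefan: Bystander: black 120 x 120 x 25 mm fan lying flat; origin under its centre
- screwbox: Bystander: open grey box 110 x 80 x 28 mm with four compartments; origin under its centre
- riser: Bystander: riser board 128 x 44 x 16 mm with a black slot; origin under its centre
- syringe: Bystander: white paste syringe about 120 mm long, lying; origin at the table under its barrel
Not all that is in view belongs to the job. Of the things that look like the chip, the smaller one is meant.

How it is judged:
By the outcome, as a careful person would: the job done as asked, in the order asked, and still so for the second after the job is handed in, while the arm keeps its last pose, push and grip.
It also fails if it takes over 64 s, if anything falls off the work surface, if the arm or the gripper's body presses on something with over 40 N, if the wrist force passes 120 N, or if a joint passes its speed limit or range.

### The arm

A 6-joint arm with a two-finger parallel gripper is mounted at the origin on the work surface. World frame = base frame: x ahead of the robot, y to its left, z up, the work surface at z = 0. Lengths are in mm, angles in rad, forces in N, time in s.
With the tool pointing down it reaches from about 325 to 750 mm from the base axis. Payload 7.6 kg.
Tool frame: the origin (TCP) lies where the fingers leave the gripper's body, on its centre line; the fingertips stand 73 mm ahead of it and the grasp point (between the pads) lies 54 mm ahead of it; z points along the fingers, y is the direction in which the jaws open and shut (so a half turn about z gives the same grasp; the last joint's range is limited). The gripper opens to 85 mm and grips with 20 to 120 N. Pads are 22 mm wide; open, the fingers measure 114 mm over their backs; the gripper's body (76 mm by 85 mm) begins 54 mm behind the grasp point. The pads swing forward as they close: fully open they stand 13 mm farther back than shut.
Start: joints at [-1.363, 0.052, 1.401, -0, 1.689, -0.07], TCP at [143.999, -504.879, 303.923] pointing down, gripper open.
Joint ranges: [-2.9, 2.9], [-0.91, 2.17], [0.12, 2.37], [-1.06, 4.2], [0.26, 2.73], [-2.93, 2.93]. Speed limits (rad/s): [2.57, 2.57, 3.01, 3.14, 3.14, 3.14].

### API

Orientations are given as [roll, pitch, yaw] about the fixed x, y, z axes, in that order (R = Rz(yaw) Ry(pitch) Rx(roll)).
In Python, from cell import ctrl gives the robot as it stands.
- The arm moves only by the tool carry_out, never from a script. Its arguments are lists of equal length, an entry for each row: "delta_pos": the shift along the tool's x, y, z in m, a list of three; "turn": the turn about the tool's z in degrees. In form: {"delta_pos": [[x, y, z], ...], "turn": [turn, ...]}. A call has 1 to 5 rows; each row is the pose to reach, as a shift and turn from the pose commanded when the call began, along the tool's axes at that moment; what a row does not reach only later rows make up. A row lasts 1/10 s, in which the tool goes at most 50 mm and 8.59 degrees, less where a joint would pass 70% of its speed; a pose out of reach is approached as far as the arm can. A call with a gripper value outside its range is refused whole. "claw" is the gripper command: -1 is shut, 1 is fully open, values between are in proportion, set as the call begins (left out, the last holds). The fingers move at their own pace and stop on an object; "force" is the grip in N (left out, the last holds). Time passes only in rows, so rows that repeat a pose let the fingers close. It gives the time, the measured TCP pose, the force and the opening at its end, in the units of the state.
- ctrl.read_state(): the state, without advancing time (a new reading comes with each control period).
- ctrl.read_camera(name): name is "scene" or "top" or "wrist"; returns the picture (480x640x3 uint8, red, green, blue); there is no depth.
- ctrl.get_calibration(name): a dict with "fovy" (degrees; the focal length in pixels is half the picture's height over the tangent of half this angle, whatever the lens; pixels are square), "cx", "cy" (the principal point, pixels), "dist_coeffs" ([k1, k2, p1, p2, k3] as OpenCV has them; the pictures are not rectified), "xyz" and "rotation" of the camera in the world; the wrist camera has in their place "mount" (4x4, takes a point from camera to tool coordinates, whose origin is the TCP and whose axes are the flange's). Camera axes: x right, y down, z forward; pixel columns grow to the right and rows downward; lengths in mm; the calibration is good to about 2 mm. A picture is of the moment at which its call begins: read the wrist's pose just before it. get_calibration takes no time and is no camera call.
- ctrl.close_job(): hands the job in, once; it reports no verdict.
The state is a dict: "t": time; "joint_positions": joint angles; "qvel": joint speeds; "joint_efforts": joint torques, N m; "ee_pos": TCP position; "orientation": TCP orientation; "contact_force": force on the tool from outside, world axes, zero at the start; "ft_torque": the same for the moment, N m; "width": finger opening in mm.
Only numpy, scipy, OpenCV 4.12 (cv2) and the standard library are available. Lean on these libraries where they do the work, as an engineer would, in place of code of your own. Each camera call takes 0.05 s, during which the arm holds its last target.

## Working session

There is one attempt and no reset: what is moved stays moved. The work goes in short steps, Python scripts to look and compute and a tool call to move; the robot and the scene stay as the last step left them, time stands still between calls to the robot, and variables do not carry over. Pictures are saved under pics/ and viewed, and the job is handed in when it is done.

Besides the shell and the picture viewer there is one more tool, called after ">>>" by a JSON object that holds its "method" and its "body". carry_out: Moves the arm, as the interface text tells. Its arguments: {"type":"object","properties":{"delta_pos":{"type":"array","items":{"type":"array","items":{"type":"number"}}},"turn":{"type":"array","items":{"type":"number"}},"claw":{"type":"number"},"force":{"type":"number"}},"required":["delta_pos","turn"]}

```bash
ls; mkdir -p pics; python3 - <<'E'
from cell import ctrl
import cv2
print(ctrl.read_state())
for n in ["scene","top","wrist"]:
    print(n,ctrl.get_calibration(n))
for n in ["scene","top","wrist"]:
    im=ctrl.read_camera(n); cv2.imwrite(f"pics/{n}0.png",im[:,:,::-1])
E
```

```text
pics
{'t': 0.0, 'joint_positions': array([-1.36328500e+00,  5.28362006e-02,  1.40174557e+00, -1.90384684e-05,
        1.68863205e+00, -7.02951520e-02]), 'qvel': array([ 3.19437472e-05, -7.90769114e-05, -3.22623924e-04, -2.87770074e-04,
       -7.90098274e-04,  2.31390219e-04]), 'joint_efforts': array([-4.06129811e-04, -3.81667650e+01, -3.60188591e+01, -8.81673614e-07,
        6.14852543e-03, -1.72039415e-05]), 'ee_pos': array([ 143.95926614, -504.67009424,  303.0621193 ]), 'orientation': array([-3.13997416e+00, -9.50033700e-05,  2.77804183e-01]), 'contact_force': array([-0.10973095,  0.0510905 ,  0.39741461]), 'ft_torque': array([-0.05356472,  0.00888922, -0.0201423 ]), 'width': 85.42005639948461}
scene {'fovy': 51.81034377787976, 'cx': 322.7733425205158, 'cy': 238.28776491099381, 'dist_coeffs': array([-0.00191835,  0.        ,  0.        ,  0.        ,  0.        ]), 'xyz': array([1494.80290441,  282.48406065,  671.21563826]), 'rotation': array([-2.11642237,  0.00598383,  1.86417968])}
top {'fovy': 43.33112755058291, 'cx': 320.55117167887875, 'cy': 236.493853584053, 'dist_coeffs': array([-0.06424766,  0.        ,  0.        ,  0.        ,  0.        ]), 'xyz': array([ 331.11405841,  -23.62641168, 1447.46245417]), 'rotation': array([-2.97532428,  0.02235115, -1.57684873])}
wrist {'fovy': 67.12415025855495, 'cx': 318.89894156986315, 'cy': 237.97443246138, 'dist_coeffs': array([-0.02517243,  0.        ,  0.        ,  0.        ,  0.        ]), 'mount': array([[-7.20744153e-04, -9.58934294e-01, -2.83627395e-01,
         7.13917325e+01],
       [ 9.99999345e-01, -4.38935500e-04, -1.05713828e-03,
        -3.24680966e-01],
       [ 8.89232018e-04, -2.83627972e-01,  9.58933983e-01,
        -7.07241021e+01],
       [ 0.00000000e+00,  0.00000000e+00,  0.00000000e+00,
         1.00000000e+00]])}
```

View pics/scene0.png

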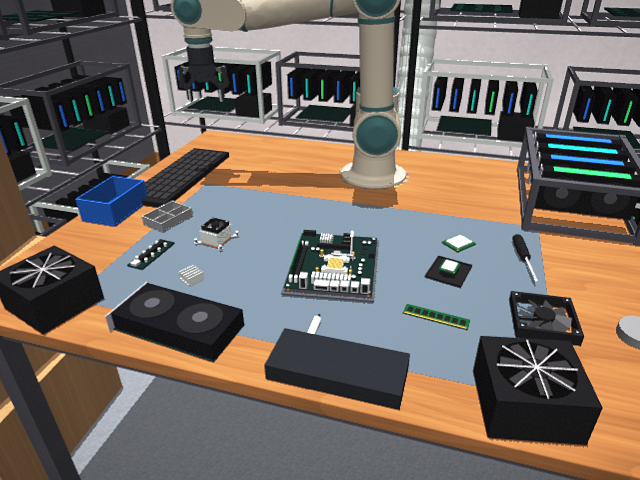

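View pics/top0.png

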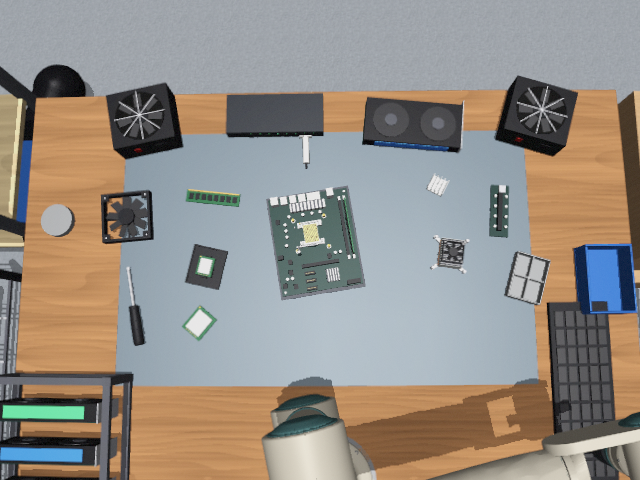

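View pics/wrist0.png

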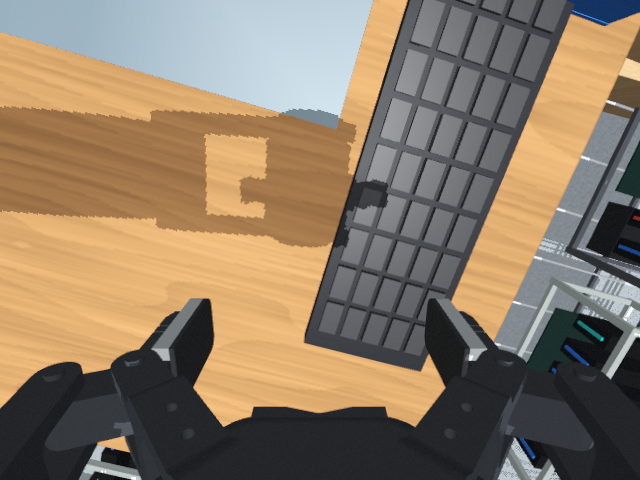

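The top view (x up, y left) shows the carrier with the small chip near (205,265), a larger decoy at (200,322), the socket near (311,233) and the cooler near (452,253).

```bash
cat > h.py <<'E'
from cell import ctrl
import cv2, numpy as np
from scipy.spatial.transform import Rotation as Rn
def K(c):
    f=240/np.tan(np.radians(c["fovy"])/2)
    return np.array([[f,0,c["cx"]],[0,f,c["cy"]],[0,0,1.]])
def tool(s=None):
    s=s or ctrl.read_state()
    T=np.eye(4);T[:3,:3]=Rn.from_euler("xyz",s["orientation"]).as_matrix();T[:3,3]=s["ee_pos"];return T
def campose(n,T=None):
    c=ctrl.get_calibration(n)
    if n=="wrist": return c,(tool() if T is None else T)@c["mount"]
    M=np.eye(4);M[:3,:3]=Rn.from_euler("xyz",c["rotation"]).as_matrix();M[:3,3]=c["xyz"];return c,M
def px2plane(n,uv,z,T=None):
    c,M=campose(n,T)
    p=cv2.undistortPoints(np.array(uv,float).reshape(-1,1,2),K(c),c["dist_coeffs"]).reshape(-1,2)
    d=np.c_[p,np.ones(len(p))]@M[:3,:3].T
    o=M[:3,3]; return o+d*((np.asarray(z)-o[2])/d[:,2])[:,None]
def proj(n,P,T=None):
    c,M=campose(n,T)
    Mi=np.linalg.inv(M); P=np.array(P,float).reshape(-1,3)
    return cv2.projectPoints(P,cv2.Rodrigues(Mi[:3,:3])[0],Mi[:3,3],K(c),c["dist_coeffs"])[0].reshape(-1,2)
def snap(n,name):
    s=ctrl.read_state();T=tool(s); im=ctrl.read_camera(n)[:,:,::-1].copy(); cv2.imwrite(f"pics/{name}.png",im)
    np.save(f"pics/{name}.npy",T); return im,T
E
python3 - <<'E'
from h import *
im=cv2.imread("pics/top0.png")
for nm,(x0,y0,x1,y1) in dict(a=(170,230,240,350),b=(260,180,370,305),c=(415,220,485,290)).items():
    print(nm)
    cv2.imwrite(f"pics/top_{nm}.png",cv2.resize(im[y0:y1,x0:x1],None,fx=5,fy=5,interpolation=cv2.INTER_CUBIC) if nm!="a" else cv2.resize(im[y0:y1,x0:x1],None,fx=5,fy=5))
print(px2plane("top",[[205,265],[311,233],[452,253],[200,322]],[17,30,45,5]).round(1))
print(px2plane("scene",[[451,266],[336,263],[216,231]],[17,30,45]).round(1))
E
```

```text
a
b
c
[[ 504.8  284.6   17. ]
 [ 577.9   29.3   30. ]
 [ 524.5 -301.    45. ]
 [ 369.5  296.     5. ]]
[[ 499.9  289.8   17. ]
 [ 581.6   34.5   30. ]
 [ 549.7 -286.9   45. ]]
```

View pics/top_b.png

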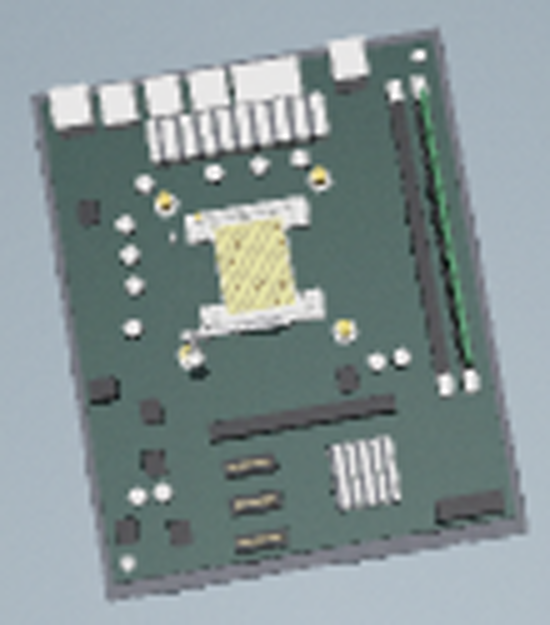

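View pics/top_a.png

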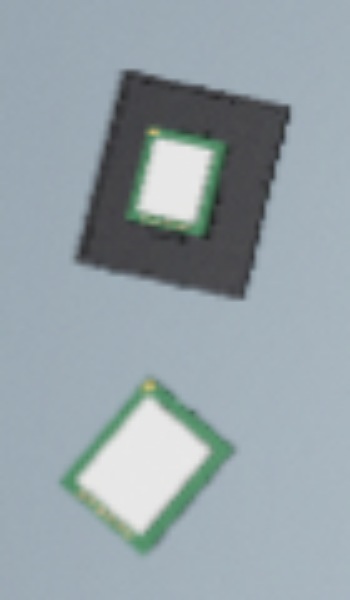

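View pics/top_c.png

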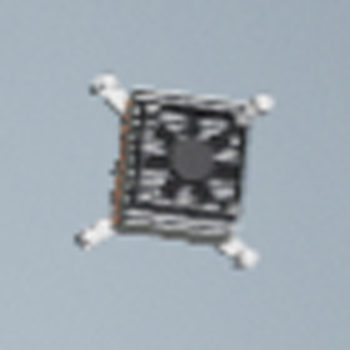

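```bash
cat >> h.py <<'E'
def go(target,yaw=None,n=None):
    "print tool-frame shift in m & turn deg from measured state"
    s=ctrl.read_state();T=tool(s);d=T[:3,:3].T@(np.array(target,float)-T[:3,3])/1000
    cur=s["orientation"][2]; dy=0 if yaw is None else np.degrees((yaw-cur+np.pi)%(2*np.pi)-np.pi)
    print("t",round(s["t"],2),"shift",d.round(4),"dist",np.linalg.norm(d).round(4),"turn(tool z)",round(-dy,2),"pose",s["ee_pos"].round(2),s["orientation"].round(4))
E
python3 - <<'E'
from h import *
go([530,-295,250],0.0)
E
```

```text
t 0.15 shift [ 0.4287 -0.0958  0.0534] dist 0.4425 turn(tool z) 15.92 pose [ 143.97 -504.74  303.29] [-3.1404e+00 -1.0000e-04  2.7780e-01]
```

>>> {"method": "carry_out", "body": {"delta_pos": [[0.045,-0.01,0.005],[0.09,-0.02,0.01],[0.135,-0.03,0.015],[0.18,-0.04,0.02],[0.225,-0.05,0.025]], "turn": [3,6,9,12,16]}}

```text
t: 0.65
ee_pos: [348.0, -393.9, 278.5]
orientation: [-3.142, 0.0, -0.004]
contact_force: [-0.9, -1.7, -0.3]
width: 85.5
```

>>> {"method": "carry_out", "body": {"delta_pos": [[0.04,-0.022,0.006],[0.08,-0.044,0.012],[0.12,-0.066,0.018],[0.16,-0.088,0.024],[0.183,-0.1,0.029]], "turn": [0,0,0,0,0]}}

```text
t: 1.15
ee_pos: [532.0, -293.1, 248.9]
orientation: [-3.141, 0.001, 0.001]
contact_force: [-0.3, 0.2, -0.5]
width: 85.4
```

```bash
python3 - <<'E'
from h import *
im,T=snap("wrist","w1"); print(ctrl.read_state()["qvel"].round(3)); go([540,30,250])
E
```

```text
[-0.058 -0.036  0.048 -0.012  0.007 -0.077]
t 1.2 shift [ 0.0073 -0.3215 -0.0016] dist 0.3216 turn(tool z) 0 pose [ 533.69 -291.49  247.61] [-3.139e+00  7.000e-04  3.000e-03]
```

View pics/w1.png

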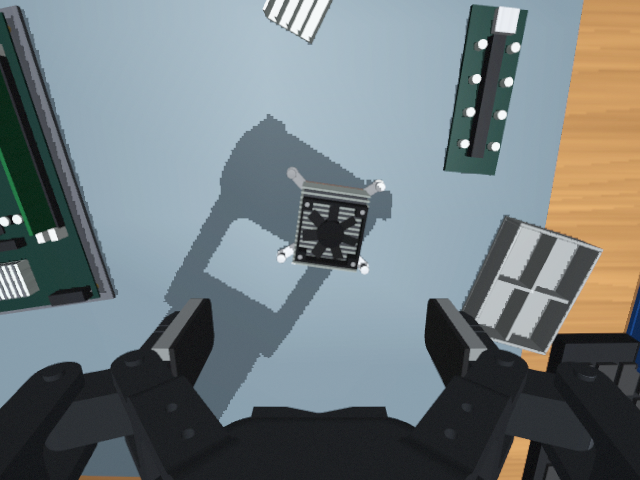

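The cooler is centred at about (331,231). Its screws are at (292,173), (380,186), (364,268) and (281,258).

```bash
python3 - <<'E'
from h import *
T=np.load("pics/w1.npy")
P=px2plane("wrist",[[292,173],[380,186],[364,268],[281,258]],17.5,T)
print(P.round(1),P.mean(0)); print(np.linalg.norm(P-np.roll(P,1,0),axis=1), np.degrees(np.arctan2(*(P[0]-P[3])[1::-1])),np.degrees(np.arctan2(*(P[1]-P[2])[1::-1])))
go([545,30,240],0.15)
E
```

```text
[[ 569.9 -270.1   17.5]
 [ 559.2 -343.5   17.5]
 [ 485.9 -332.7   17.5]
 [ 495.3 -258.9   17.5]] [ 527.55953692 -301.30872012   17.5       ]
[75.46157164 74.13762753 74.10234697 74.46618771] -8.601637693948467 -8.36256472152885
t 1.2 shift [ 0.0123 -0.3214  0.0084] dist 0.3218 turn(tool z) -8.42 pose [ 533.69 -291.49  247.61] [-3.139e+00  7.000e-04  3.000e-03]
```

>>> {"method": "carry_out", "body": {"delta_pos": [[0.008,-0.046,0.004],[0.016,-0.092,0.008],[0.024,-0.138,0.012],[0.032,-0.184,0.016],[0.04,-0.23,0.02]], "turn": [-2,-4,-6,-8,-8.5]}}

```text
t: 1.7
ee_pos: [570.0, -63.7, 229.5]
orientation: [-3.142, 0.0, 0.148]
contact_force: [0.7, -0.1, -0.3]
width: 85.6
```

>>> {"method": "carry_out", "body": {"delta_pos": [[-0.01,-0.045,0],[-0.015,-0.088,0],[-0.015,-0.088,0]], "turn": [0,0,0]}}

```text
t: 2.0
ee_pos: [541.2, 23.7, 229.7]
orientation: [-3.14, 0.001, 0.152]
contact_force: [-0.1, -0.1, 0.8]
width: 85.6
```

```bash
python3 - <<'E'
from h import *
im,T=snap("wrist","w2"); print(ctrl.read_state()["qvel"].round(3)); go([505,285,220],-.23)
E
```

```text
[-0.057  0.02  -0.023 -0.015 -0.004 -0.019]
t 2.05 shift [ 0.0031 -0.266   0.0098] dist 0.2662 turn(tool z) 21.81 pose [541.85  21.54 229.79] [-3.1416e+00  3.0000e-04  1.5070e-01]
```

View pics/w2.png

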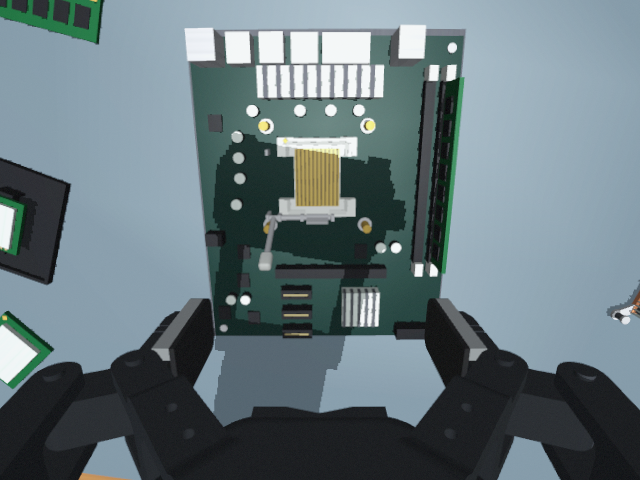

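The board is nearly aligned with the tool. The posts are near (266,126), (368,126), (365,225) and (268,227), the last half hidden by the raised lever, whose tab is at (265,262). The gold mark is at (285,142).

```bash
python3 - <<'E'
from h import *
T=np.load("pics/w2.npy"); im=cv2.imread("pics/w2.png")
hsv=cv2.cvtColor(im,cv2.COLOR_BGR2HSV)
m=cv2.inRange(hsv,(18,110,90),(35,255,255))
n,l,st,c=cv2.connectedComponentsWithStats(m)
for i in range(1,n):
    if st[i,4]>12: print(st[i],c[i].round(1))
cv2.imwrite("pics/w2z.png",cv2.resize(im[90:290,220:420],None,fx=3,fy=3,interpolation=cv2.INTER_CUBIC))
E
```

```text
[259 122  11   8  65] [263.8 125.3]
[365 122   4   7  22] [366.5 124.8]
[ 296  149   42   57 1947] [315.8 178.8]
[338 158   1  20  20] [338.  167.5]
[362 221  10  13  79] [366.1 227.2]
[263 222   7  12  41] [266. 228.]
[  2 316   5   4  18] [  4.2 317.4]
```

View pics/w2z.png

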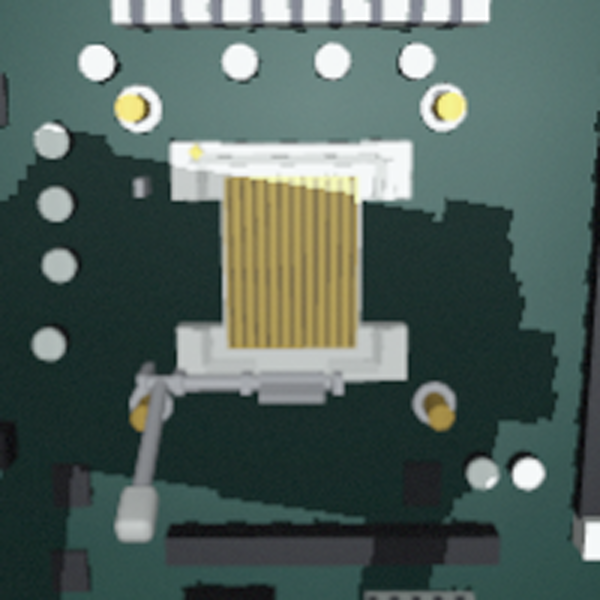

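```bash
python3 - <<'E'
from h import *
T=np.load("pics/w2.npy")
uv=[[263.5,125.6],[370,125.4],[367.2,227],[267,228.5]]
P=px2plane("wrist",uv,35.5,T)
print(P.round(1)); print(np.linalg.norm(P-np.roll(P,1,0),axis=1))
a=lambda v:np.degrees(np.arctan2(v[1],v[0]))
print("yaw",a(P[0]-P[3]),a(P[1]-P[2]),a(P[0]-P[1])-90,a(P[3]-P[2])-90, "c",P.mean(0),(P[0]+P[2])/2)
print(px2plane("wrist",[[285,140.7]],30.5,T))
y=np.radians(8.6);R=np.array([[np.cos(y),-np.sin(y)],[np.sin(y),np.cos(y)]])
c=((P[0]+P[2])/2)[:2]; print("mark expect",c+R@[23,19])
print(proj("top",np.r_[c,27]),proj("scene",np.r_[c,27]))
E
```

```text
[[ 6.094e+02  7.420e+01  3.550e+01]
 [ 6.208e+02  4.000e-01  3.550e+01]
 [ 5.482e+02 -1.150e+01  3.550e+01]
 [ 5.355e+02  6.340e+01  3.550e+01]]
[74.7221115  74.67208279 73.63373689 75.93626716]
yaw 8.295738887710039 9.266226120757453 8.778815499444292 9.600055408671295 c [578.47222866  31.60399013  35.5       ] [578.78907427  31.33510114  35.5       ]
[[601.29548529  58.38570387  30.5       ]]
mark expect [598.68929951  53.56078528]
[[310.20833236 232.85678936]] [[334.99517186 263.21066123]]
```

>>> {"method": "carry_out", "body": {"delta_pos": [[0.0,-0.045,0.003],[0.001,-0.09,0.006],[0.002,-0.135,0.01],[0.003,-0.18,0.015],[0.003,-0.225,0.02]], "turn": [5,10,15,20,22]}}

```text
t: 2.55
ee_pos: [512.7, 243.0, 209.6]
orientation: [3.141, -0.0, -0.242]
contact_force: [-0.1, -0.6, 0.9]
width: 85.2
```

>>> {"method": "carry_out", "body": {"delta_pos": [[0.017,-0.037,0.005],[0.017,-0.037,0.005],[0.017,-0.037,0.005]], "turn": [0,0,0]}}

```text
t: 2.85
ee_pos: [538.1, 273.8, 203.6]
orientation: [3.14, 0.001, -0.237]
contact_force: [-0.2, -0.2, 0.5]
width: 85.5
```

```bash
python3 - <<'E'
from h import *
im,T=snap("wrist","w3"); print(ctrl.read_state()["qvel"].round(3)); go([505,285,220],-.23)
cv2.imwrite("pics/w3z.png",cv2.resize(im[130:350,200:440],None,fx=2.5,fy=2.5,interpolation=cv2.INTER_CUBIC))
E
```

```text
[-0.01  -0.034  0.012  0.003 -0.001  0.002]
t 2.9 shift [-0.035  -0.0036 -0.0154] dist 0.0384 turn(tool z) -0.47 pose [538.13 273.26 204.59] [ 3.1408e+00  2.0000e-04 -2.3830e-01]
```

View pics/w3z.png

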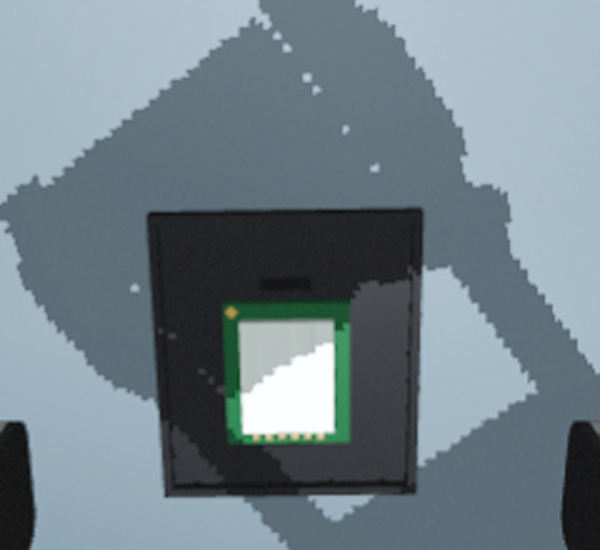

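View pics/w3.png

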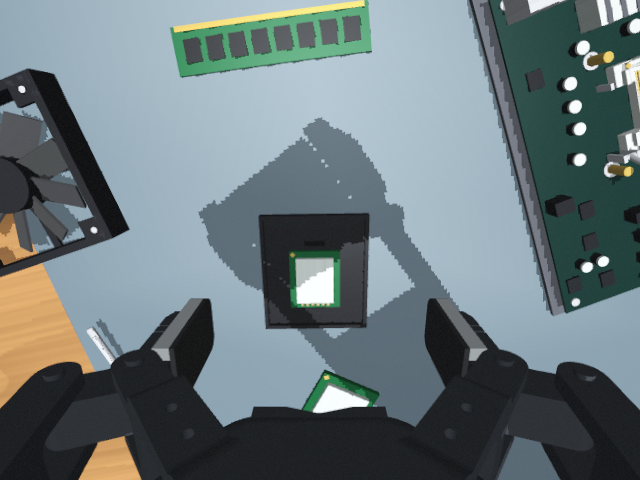

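The chip's green plate is upright in the view, with corners in the full image at about (290,252), (340,251), (340,306) and (291,307). The gold mark is at top left (292,255).

```bash
python3 - <<'E'
from h import *
T=np.load("pics/w3.npy"); im=cv2.imread("pics/w3.png")
hsv=cv2.cvtColor(im,cv2.COLOR_BGR2HSV)[230:325,270:360]
m=cv2.inRange(hsv,(40,80,50),(85,255,255))
cs=cv2.findContours(m,cv2.RETR_EXTERNAL,cv2.CHAIN_APPROX_NONE)[0]
pts=np.vstack(cs).reshape(-1,2)+[270,230]
r=cv2.minAreaRect(pts.astype(np.float32)); b=cv2.boxPoints(r); print(r,b)
P=px2plane("wrist",b,17.5,T);print(P.round(1),np.linalg.norm(P-np.roll(P,1,0),axis=1),P.mean(0))
a=lambda v:np.degrees(np.arctan2(v[1],v[0]))
print([a(P[(i+1)%4]-P[i]) for i in range(4)])
# contour points to plane, minAreaRect in world
W=px2plane("wrist",pts,17.5,T)[:,:2]; r=cv2.minAreaRect(W.astype(np.float32)); print(r)
# tray outer rim
m2=(cv2.cvtColor(im,cv2.COLOR_BGR2GRAY)<75).astype(np.uint8); 
P=px2plane("wrist",[[200+148/2.5,130+213/2.5],[200+423/2.5,130+209/2.5],[200+415/2.5,130+494/2.5],[200+166/2.5,130+496/2.5]],[7,7,7,7],T); print(P.round(1),P.mean(0),np.linalg.norm(P-np.roll(P,1,0),axis=1),[a(P[(i+1)%4]-P[i]) for i in range(4)])
E
```

```text
((314.0, 278.5), (57.0, 50.0), 90.0) [[289. 250.]
 [339. 250.]
 [339. 307.]
 [289. 307.]]
[[529.4 298.8  17.5]
 [520.6 262.4  17.5]
 [474.5 272.8  17.5]
 [483.8 311.   17.5]] [47.22135249 37.39609603 47.22204175 39.29268907] [502.05252738 286.24309188  17.5       ]
[np.float64(-103.67061545212918), np.float64(167.28485921626458), np.float64(76.31895706436737), np.float64(-15.016515285763372)]
((501.8266296386719, 286.2891845703125), (38.32932662963867, 47.266117095947266), 77.28465270996094)
[[558.3 315.2   7. ]
 [539.9 234.    7. ]
 [445.1 255.8   7. ]
 [464.  336.7   7. ]] [501.84238944 285.41317993   7.        ] [96.71248889 83.23318638 97.23237558 83.08995904] [np.float64(-102.81142330890277), np.float64(167.09480982779795), np.float64(76.83016867280085), np.float64(-12.819878325961856)]
```

```bash
python3 - <<'E'
from h import *
go([501.9,285.8,120],-.225)
E
```

```text
t 2.9 shift [-0.0382 -0.0037  0.0846] dist 0.0929 turn(tool z) -0.76 pose [538.13 273.26 204.59] [ 3.1408e+00  2.0000e-04 -2.3830e-01]
```

>>> {"method": "carry_out", "body": {"delta_pos": [[-0.02,-0.002,0.035],[-0.0382,-0.0037,0.0846],[-0.0382,-0.0037,0.0846],[-0.0382,-0.0037,0.0846],[-0.0382,-0.0037,0.0846]], "turn": [-0.8,-0.8,-0.8,-0.8,-0.8], "claw": 0.2, "force": 25}}

```text
t: 3.4
ee_pos: [503.5, 286.8, 123.8]
orientation: [-3.138, -0.004, -0.224]
contact_force: [-0.2, -0.2, 1.9]
width: 51.1
```

```bash
python3 - <<'E'
from h import *
im,T=snap("wrist","w4"); go([501.9,285.8,82.5],-.225);s=ctrl.read_state();print(s["width"],s["qvel"].round(3))
E
```

```text
t 3.45 shift [-0.0015  0.0016  0.0414] dist 0.0414 turn(tool z) 0.04 pose [503.52 286.92 123.86] [-3.1381 -0.0047 -0.2243]
50.977085081801135 [ 0.003  0.005  0.004  0.002 -0.006  0.002]
```

View pics/w4.png

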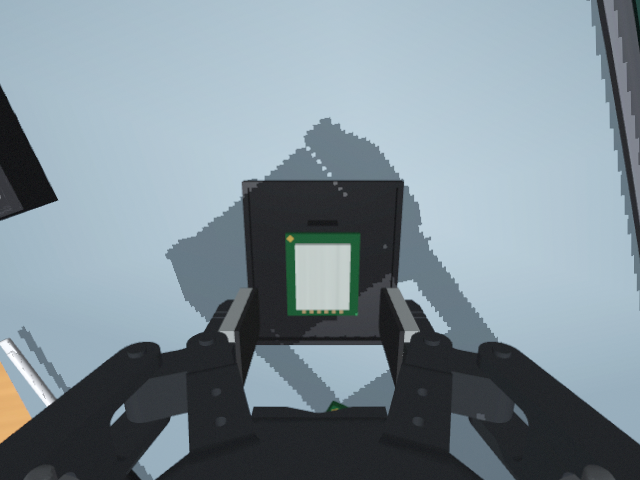

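The chip (corners (286,234) to (360,316)) is between the open fingers. The pose settled about 4 mm high, so I'll step down a little and see whether that offset persists.

>>> {"method": "carry_out", "body": {"delta_pos": [[0,0,0.015],[0,0,0.015],[0,0,0.015]], "turn": [0,0,0]}}

```text
t: 3.75
ee_pos: [501.4, 286.8, 104.8]
orientation: [3.141, 0.001, -0.223]
contact_force: [0.3, 0.2, 0.0]
width: 51.3
```

```bash
python3 - <<'E'
from h import *
im,T=snap("wrist","w5"); go([501.9,285.8,82.5],-.225);s=ctrl.read_state();print(s["contact_force"],s["ft_torque"],s["joint_efforts"].round(2),s["joint_positions"].round(3))
go([501.9,285.8,82.5],-.225)
im=cv2.imread("pics/w5.png")
for nm in("w4","w5"):
    im=cv2.imread(f"pics/{nm}.png");T=np.load(f"pics/{nm}.npy")
    hsv=cv2.cvtColor(im,cv2.COLOR_BGR2HSV)[200:350,262:385]
    m=cv2.inRange(hsv,(40,80,50),(85,255,255))
    pts=np.vstack(cv2.findContours(m,cv2.RETR_EXTERNAL,cv2.CHAIN_APPROX_NONE)[0]).reshape(-1,2)+[262,200]
    W=px2plane("wrist",pts,17.5,T)[:,:2]; print(cv2.minAreaRect(W.astype(np.float32)), pts.min(0),pts.max(0))
E
```

```text
t 3.8 shift [0.0006 0.001  0.0227] dist 0.0227 turn(tool z) 0.1 pose [501.5  286.89 105.15] [ 3.1412e+00  2.0000e-04 -2.2320e-01]
[-0.26831371 -0.2479221  -0.24660111] [-0.01478383  0.02234968 -0.02701767] [-7.000e-02 -4.607e+01 -3.211e+01 -0.000e+00  1.000e-02 -0.000e+00] [ 0.456  0.352  1.466 -0.     1.323  2.25 ]
t 3.8 shift [0.0006 0.001  0.0227] dist 0.0227 turn(tool z) 0.1 pose [501.5  286.89 105.15] [ 3.1412e+00  2.0000e-04 -2.2320e-01]
((502.2434387207031, 285.74090576171875), (38.82571792602539, 46.912288665771484), 77.15814971923828) [285 232] [360 315]
((502.3992919921875, 285.6957092285156), (38.76140594482422, 47.30967330932617), 77.12503051757812) [279 237] [363 329]
```

>>> {"method": "carry_out", "body": {"delta_pos": [[0.0007,0.001,0.012],[0.0007,0.001,0.0226],[0.0007,0.001,0.0226],[0.0007,0.001,0.0226]], "turn": [0,0,0,0]}}

```text
t: 4.2
ee_pos: [501.6, 285.7, 82.0]
orientation: [3.141, 0.001, -0.223]
contact_force: [-0.1, 0.8, 0.2]
width: 51.3
```

>>> {"method": "carry_out", "body": {"delta_pos": [[0,0,0],[0,0,0],[0,0,0],[0,0,0],[0,0,0]], "turn": [0,0,0,0,0], "claw": -1, "force": 25}}

```text
t: 4.7
ee_pos: [502.1, 286.0, 83.1]
orientation: [-3.141, -0.001, -0.223]
contact_force: [0.3, -0.6, 1.7]
width: 36.9
```

```bash
python3 - <<'E'
from h import *
im,T=snap("wrist","w6"); go([501.9,285.8,82.5],-.225);s=ctrl.read_state();print(s["contact_force"],s["width"])
E
```

```text
t 4.75 shift [-0.0001  0.0002  0.0005] dist 0.0006 turn(tool z) 0.11 pose [502.08 285.96  83.05] [-3.1412e+00 -6.0000e-04 -2.2310e-01]
[0.30887035 1.13503093 2.16781706] 36.82936687362048
```

View pics/w6.png

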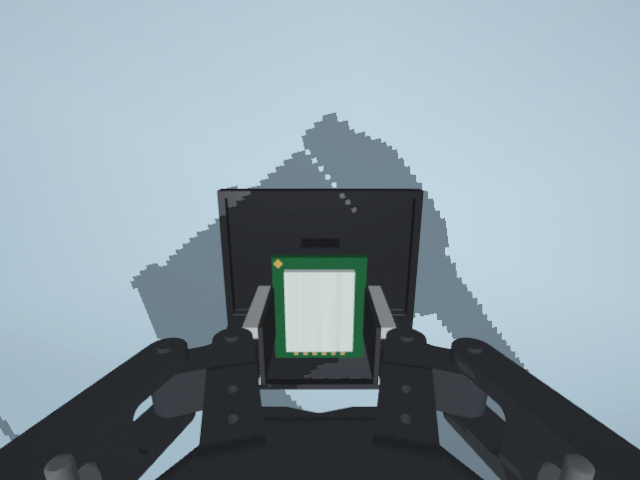

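The pads sit against the chip's long sides, and the gold mark is at (277,264), top left. Now I'll lift it and look.

>>> {"method": "carry_out", "body": {"delta_pos": [[0,0,-0.004],[0,0,-0.015],[0,0,-0.04],[0,0,-0.075],[0,0,-0.075]], "turn": [0,0,0,0,0]}}

```text
t: 5.25
ee_pos: [503.9, 286.8, 164.2]
orientation: [-3.135, -0.008, -0.223]
contact_force: [0.6, -0.5, 0.5]
width: 37.0
```

```bash
python3 - <<'E'
from h import *
im,T=snap("wrist","w7"); go([578.7,31.4,157],.153);s=ctrl.read_state();print(s["contact_force"],s["width"])
cv2.imwrite("pics/w7z.png",cv2.resize(im[220:420,220:420],None,fx=3,fy=3,interpolation=cv2.INTER_CUBIC))
E
```

```text
t 5.3 shift [0.1302 0.232  0.0042] dist 0.2661 turn(tool z) -21.55 pose [503.03 286.43 161.43] [-3.1377 -0.005  -0.2231]
[ 0.21993424 -0.30686339 -0.47100385] 36.96026664466792
```

View pics/w7z.png

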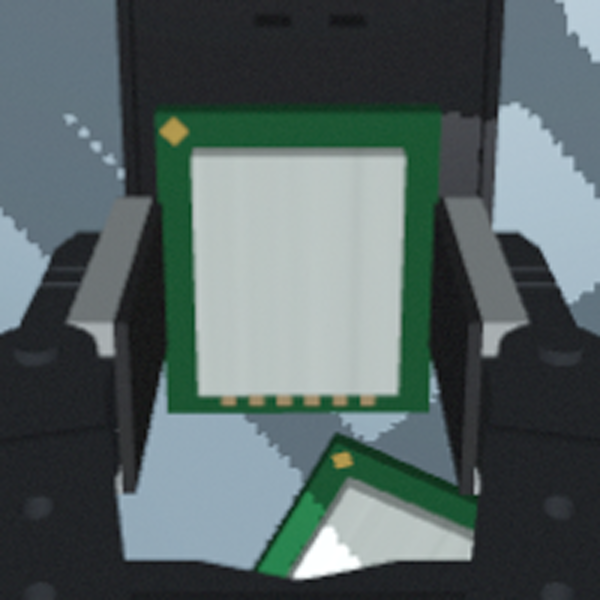

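```bash
python3 - <<'E'
from h import *
c=ctrl.get_calibration("wrist")
uv=np.array([[156,108],[441,110],[428,411],[168,412]])/3+220
P=px2plane("wrist",uv,0, np.eye(4)*1.0) if 0 else None
M=c["mount"]; p=cv2.undistortPoints(uv.reshape(-1,1,2),K(c),c["dist_coeffs"]).reshape(-1,2)
d=np.c_[p,np.ones(4)]@M[:3,:3].T;o=M[:3,3]
for z in (63.5,65.3,67):
  Q=o+d*((z-o[2])/d[:,2])[:,None]; print(z,Q.round(1).tolist(),Q.mean(0).round(2),np.linalg.norm(Q-np.roll(Q,1,0),axis=1).round(1))
go([507.6,20.3,185],.155)
E
```

```text
63.5 [[24.2, -18.6, 63.5], [23.9, 18.8, 63.5], [-21.9, 18.6, 63.5], [-22.0, -18.6, 63.5]] [1.04e+00 5.00e-02 6.35e+01] [46.2 37.3 45.7 37.3]
65.3 [[23.5, -18.8, 65.3], [23.2, 19.0, 65.3], [-23.1, 18.9, 65.3], [-23.3, -18.9, 65.3]] [1.00e-01 5.00e-02 6.53e+01] [46.8 37.8 46.4 37.8]
67 [[22.9, -19.1, 67.0], [22.6, 19.3, 67.0], [-24.3, 19.1, 67.0], [-24.4, -19.1, 67.0]] [-7.9e-01  5.0e-02  6.7e+01] [47.4 38.3 46.9 38.3]
t 5.3 shift [ 0.0635  0.2584 -0.0243] dist 0.2672 turn(tool z) -21.66 pose [503.03 286.43 161.43] [-3.1377 -0.005  -0.2231]
```

>>> {"method": "carry_out", "body": {"delta_pos": [[0.008,0.035,-0.02],[0.02,0.08,-0.027],[0.032,0.128,-0.027],[0.044,0.176,-0.027],[0.056,0.222,-0.027]], "turn": [-4,-9,-14,-19,-21.7]}}

```text
t: 5.8
ee_pos: [506.6, 55.1, 184.0]
orientation: [3.142, 0.001, 0.159]
contact_force: [0.2, -0.3, -0.2]
width: 36.6
```

```bash
python3 - <<'E'
from h import *
go([507.6,20.3,185],.155)
E
```

```text
t 5.8 shift [-0.0045  0.0345 -0.001 ] dist 0.0348 turn(tool z) 0.22 pose [506.56  55.06 183.97] [3.1416e+00 1.4000e-03 1.5890e-01]
```

>>> {"method": "carry_out", "body": {"delta_pos": [[-0.004,0.033,0],[-0.004,0.036,0],[-0.004,0.036,0],[-0.004,0.036,0]], "turn": [0,0,0,0]}}

```text
t: 6.2
ee_pos: [508.8, 21.7, 184.2]
orientation: [-3.141, 0.001, 0.156]
contact_force: [-0.1, -0.2, -0.8]
width: 37.1
```

```bash
python3 - <<'E'
from h import *
im,T=snap("wrist","w8"); go([507.6,20.3,185],.155)
cv2.imwrite("pics/w8z.png",cv2.resize(im[90:330,200:450],None,fx=2.5,fy=2.5,interpolation=cv2.INTER_CUBIC))
E
```

```text
t 6.25 shift [-0.0015  0.0014 -0.0007] dist 0.0022 turn(tool z) 0.12 pose [508.84  21.94 184.34] [-3.1412e+00  7.0000e-04  1.5710e-01]
```

View pics/w8.png

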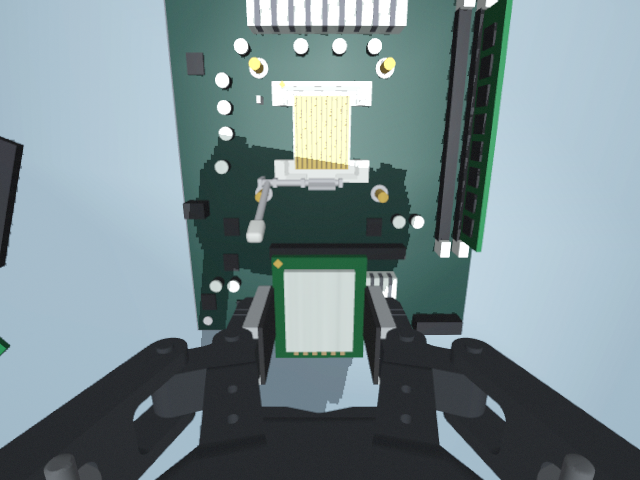

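View pics/w8z.png

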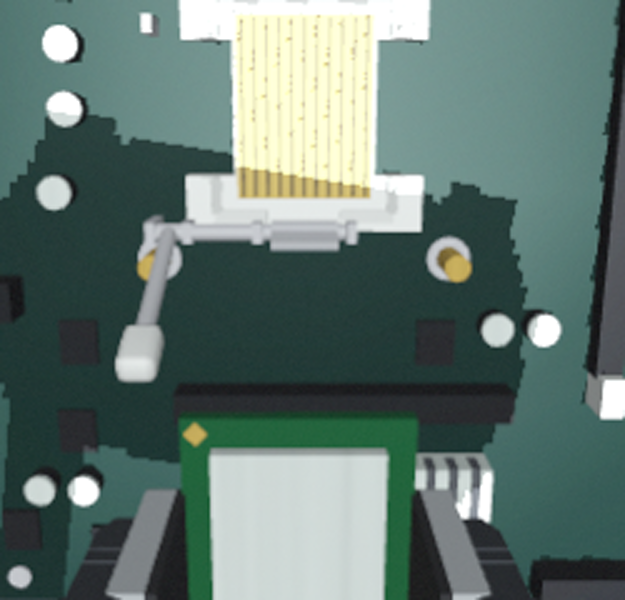

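```bash
python3 - <<'E'
from h import *
im=cv2.imread("pics/w8.png")
cv2.imwrite("pics/w8y.png",cv2.resize(im[40:220,230:410],None,fx=3.3,fy=3.3,interpolation=cv2.INTER_CUBIC))
E
```

```text
(no output)
```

View pics/w8y.png

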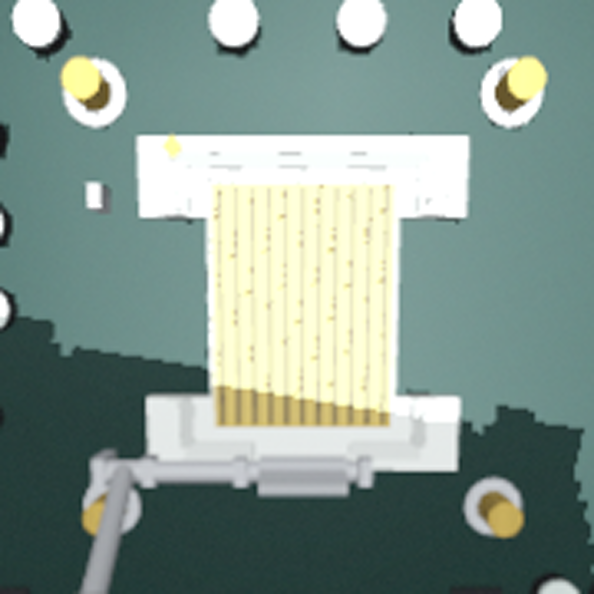

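```bash
python3 - <<'E'
from h import *
T=np.load("pics/w8.npy")
a=lambda v:np.degrees(np.arctan2(v[1],v[0]))
for nm,z,q in (("posts",35.5,[[81,77],[527,77],[506,517],[97,517]]),("rings",20.5,[[94,92],[512,92],[494,507],[110,507]]),("frame",30.5,[[137,136],[469,135],[459,471],[146,473]])):
    P=px2plane("wrist",np.array(q)/3.3+[230,40],z,T)
    print(nm,P.round(1).tolist(),np.linalg.norm(P-np.roll(P,1,0),axis=1).round(1),P.mean(0).round(2),[round(x,2) for x in (a(P[0]-P[3]),a(P[1]-P[2]),a(P[0]-P[1])-90,a(P[3]-P[2])-90)])
print(px2plane("wrist",[[172/3.3+230,147/3.3+40]],30.5,T))
y=np.radians(9.1);R=np.array([[np.cos(y),-np.sin(y)],[np.sin(y),np.cos(y)]])
print(R.T@(px2plane("wrist",[[172/3.3+230,147/3.3+40]],30.5,T)[0,:2]-P.mean(0)[:2]))
E
```

```text
posts [[609.5, 74.3, 35.5], [621.2, 0.0, 35.5], [547.1, -11.7, 35.5], [535.3, 63.3, 35.5]] [75.  75.2 75.  75.9] [578.3   31.51  35.5 ] [np.float64(8.44), np.float64(8.96), np.float64(8.92), np.float64(8.93)]
rings [[609.5, 74.6, 20.5], [621.2, -0.1, 20.5], [546.5, -12.0, 20.5], [534.7, 63.1, 20.5]] [75.6 75.5 75.6 76. ] [577.97  31.4   20.5 ] [np.float64(8.74), np.float64(9.05), np.float64(8.92), np.float64(8.93)]
frame [[602.3, 64.6, 30.5], [611.4, 7.4, 30.5], [553.6, -2.2, 30.5], [544.1, 55.8, 30.5]] [58.9 57.9 58.6 58.8] [577.82  31.4   30.5 ] [np.float64(8.54), np.float64(9.36), np.float64(9.08), np.float64(9.3)]
[[601.41530838  58.29860071  30.5       ]]
[27.55422893 22.8326848 ]
```

```bash
python3 - <<'E'
from h import *
go([578.1,31.4,115],.1562)
E
```

```text
t 6.25 shift [0.0699 0.0015 0.0693] dist 0.0985 turn(tool z) 0.05 pose [508.84  21.94 184.34] [-3.1412e+00  7.0000e-04  1.5710e-01]
```

>>> {"method": "carry_out", "body": {"delta_pos": [[0.04,0.001,0],[0.07,0.0015,0.015],[0.07,0.0015,0.05],[0.07,0.0015,0.07],[0.07,0.0015,0.07]], "turn": [0,0,0,0,0]}}

```text
t: 6.75
ee_pos: [576.5, 31.6, 110.6]
orientation: [-3.14, 0.008, 0.158]
contact_force: [-0.5, 0.2, -0.7]
width: 36.5
```

>>> {"method": "carry_out", "body": {"delta_pos": [[0,0,0],[0,0,0]], "turn": [0,0]}}

```text
t: 6.95
ee_pos: [579.2, 30.7, 116.7]
orientation: [3.141, -0.003, 0.156]
contact_force: [0.0, -0.4, -0.9]
width: 36.4
```

```bash
python3 - <<'E'
from h import *
im,T=snap("wrist","w9"); go([578.1,31.4,96],.1562)
print(ctrl.read_state()["contact_force"])
E
```

```text
t 7.0 shift [-0.001  -0.0011  0.0207] dist 0.0208 turn(tool z) -0.0 pose [579.19  30.5  116.73] [ 3.141  -0.0033  0.1561]
[ 0.39983585  0.02105727 -0.64058545]
```

View pics/w9.png

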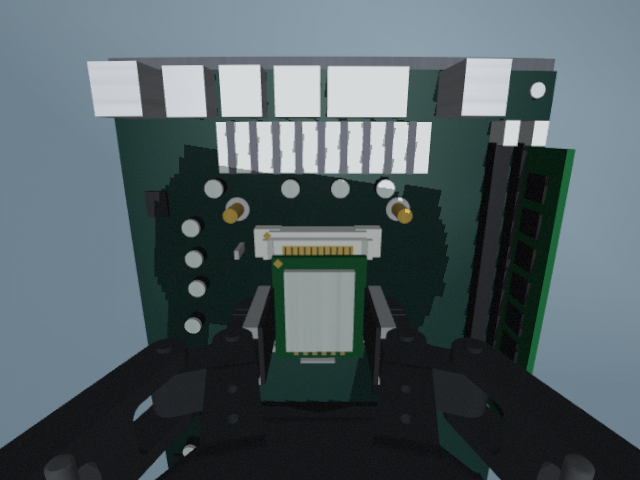

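The chip sits directly over the socket, with both gold marks at top left: chip (277,264), socket (267,236). I'll descend slowly.

>>> {"method": "carry_out", "body": {"delta_pos": [[-0.0005,-0.0008,0.004],[-0.0005,-0.0008,0.008],[-0.0005,-0.0008,0.011],[-0.0005,-0.0008,0.011],[-0.0005,-0.0008,0.011]], "turn": [0,0,0,0,0]}}

```text
t: 7.5
ee_pos: [577.7, 30.8, 103.6]
orientation: [3.142, 0.0, 0.155]
contact_force: [0.5, -0.1, -0.5]
width: 36.9
```

```bash
python3 - <<'E'
from h import *
im,T=snap("wrist","w10"); go([578.1,31.4,96],.1562)
# posts (top pair) recheck
cv2.imwrite("pics/w10z.png",cv2.resize(im[180:400,200:440],None,fx=2.5,fy=2.5,interpolation=cv2.INTER_CUBIC))
print(ctrl.read_state()["contact_force"])
E
```

```text
t 7.55 shift [ 0.0004 -0.0005  0.0077] dist 0.0077 turn(tool z) -0.04 pose [577.8   30.81 103.72] [ 3.1415 -0.      0.1555]
[ 0.25548673 -0.43860711 -0.45922352]
```

View pics/w10z.png

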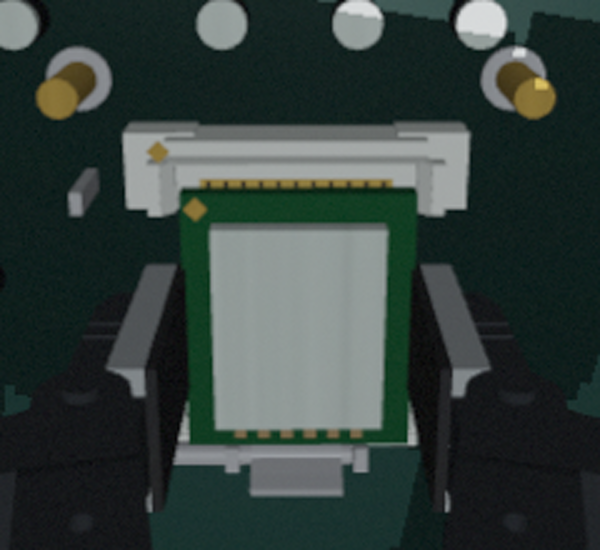

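```bash
python3 - <<'E'
from h import *
T=np.load("pics/w10.npy")
P=px2plane("wrist",np.array([[57,98],[536,98]])/2.5+[200,180],35.5,T);print(P.round(2), np.linalg.norm(P[0]-P[1]))
y=np.arctan2(P[0,1]-P[1,1],P[0,0]-P[1,0])-np.pi/2; m=P.mean(0)[:2];print(np.degrees(y), m-37.5*np.array([np.cos(y),np.sin(y)]))
E
```

```text
[[ 6.0937e+02  7.4570e+01  3.5500e+01]
 [ 6.2104e+02 -1.7000e-01  3.5500e+01]] 75.64288442976495
8.875980752912128 [578.15362731  31.41174258]
```

>>> {"method": "carry_out", "body": {"delta_pos": [[0.0004,-0.0005,0.002],[0.0004,-0.0005,0.004],[0.0004,-0.0005,0.0055],[0.0004,-0.0005,0.0055],[0.0004,-0.0005,0.0055]], "turn": [0,0,0,0,0]}}

```text
t: 8.05
ee_pos: [578.1, 31.4, 98.1]
orientation: [3.142, 0.0, 0.156]
contact_force: [-1.1, -0.0, 0.7]
width: 36.7
```

>>> {"method": "carry_out", "body": {"delta_pos": [[0,0,0.0007],[0,0,0.0014],[0,0,0.0014]], "turn": [0,0,0]}}

```text
t: 8.35
ee_pos: [578.0, 31.4, 96.7]
orientation: [3.142, 0.0, 0.156]
contact_force: [0.8, 0.5, -0.7]
width: 36.9
```

```bash
python3 - <<'E'
from h import *
im,T=snap("wrist","w11"); go([578.15,31.4,96],.1555)
cv2.imwrite("pics/w11z.png",cv2.resize(im[180:400,200:440],None,fx=2.5,fy=2.5,interpolation=cv2.INTER_CUBIC))
print(ctrl.read_state()["contact_force"])
E
```

```text
t 8.4 shift [0.0001 0.     0.0007] dist 0.0007 turn(tool z) 0.01 pose [578.04  31.39  96.72] [3.1415e+00 1.0000e-04 1.5560e-01]
[ 0.33616279 -0.24798957 -0.32092286]
```

View pics/w11z.png

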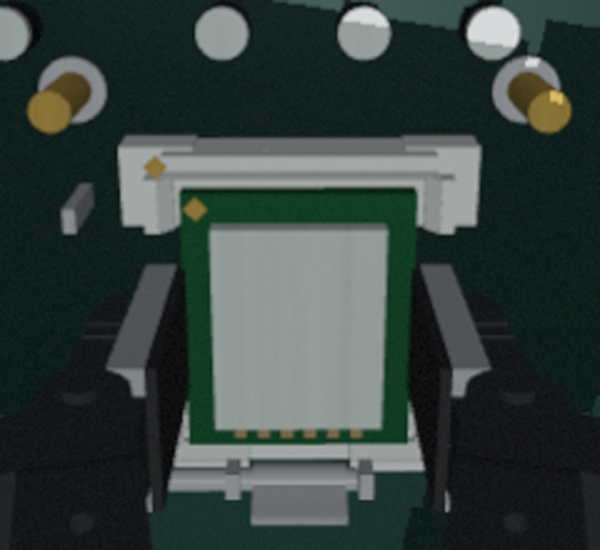

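The chip is inside the pocket outline with a small gap at each end and no contact force yet. I'll lower it the rest of the way in fine steps.

>>> {"method": "carry_out", "body": {"delta_pos": [[0,0,0.0004],[0,0,0.0008],[0,0,0.0008]], "turn": [0,0,0]}}

```text
t: 8.7
ee_pos: [578.1, 31.4, 96.1]
orientation: [3.141, -0.0, 0.156]
contact_force: [-0.2, 0.1, 0.5]
width: 37.0
```

>>> {"method": "carry_out", "body": {"delta_pos": [[0,0,0.0004],[0,0,0.0008],[0,0,0.0008]], "turn": [0,0,0]}}

```text
t: 9.0
ee_pos: [578.2, 31.4, 96.0]
orientation: [3.141, -0.0, 0.156]
contact_force: [-2.2, -0.2, 6.6]
width: 36.6
```

```bash
python3 - <<'E'
from h import *
im,T=snap("wrist","w12"); go([578.15,31.4,96],.1555)
cv2.imwrite("pics/w12z.png",cv2.resize(im[180:400,200:440],None,fx=2.5,fy=2.5,interpolation=cv2.INTER_CUBIC))
print(ctrl.read_state()["contact_force"])
E
```

```text
t 9.05 shift [-0.0001  0.      0.    ] dist 0.0001 turn(tool z) 0.01 pose [578.22  31.42  96.02] [ 3.1413e+00 -4.0000e-04  1.5570e-01]
[-3.0967692   0.3274064   6.00205428]
```

View pics/w12z.png

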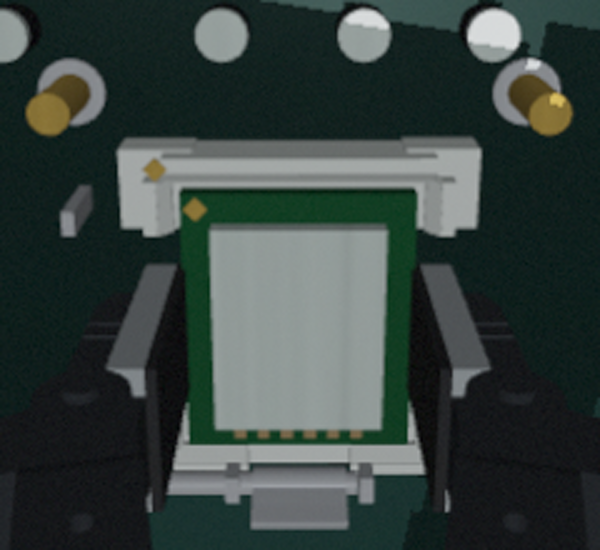

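It looks seated. Now I'll release it.

>>> {"method": "carry_out", "body": {"delta_pos": [[0,0,-0.0004],[0,0,-0.0004],[0,0,-0.0004],[0,0,-0.0004]], "turn": [0,0,0,0], "claw": 0.2}}

```text
t: 9.45
ee_pos: [578.0, 31.4, 95.4]
orientation: [3.142, 0.0, 0.156]
contact_force: [-1.3, -0.6, -0.1]
width: 51.5
```

```bash
python3 - <<'E'
from h import *
im,T=snap("wrist","w13"); go([578.15,31.4,96],.1555)
cv2.imwrite("pics/w13z.png",cv2.resize(im[180:400,200:440],None,fx=2.5,fy=2.5,interpolation=cv2.INTER_CUBIC))
s=ctrl.read_state();print(s["contact_force"],s["width"])
E
```

```text
t 9.5 shift [ 0.0001  0.     -0.0006] dist 0.0006 turn(tool z) 0.01 pose [578.05  31.4   95.41] [3.1416e+00 2.0000e-04 1.5560e-01]
[ 0.20065866 -0.69629767 -0.08237535] 51.24915547733731
```

View pics/w13z.png

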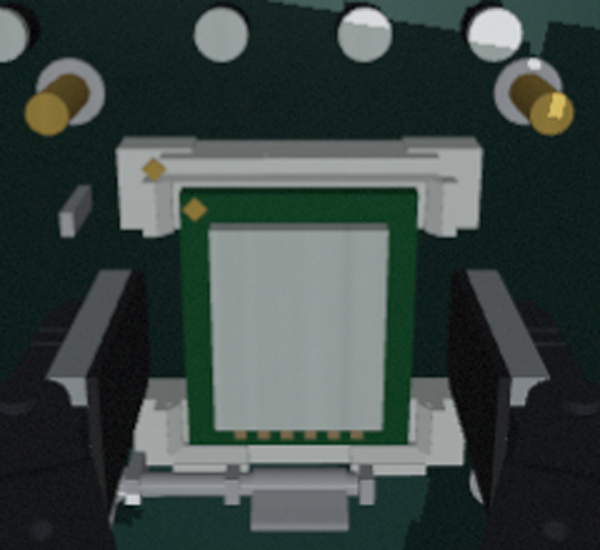

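The chip is released and flat in the pocket. Next is the lever: I'll work out its angle and the tool poses for pushing it.

```bash
cat >> h.py <<'E'
S=np.array([578.15,31.42,0]);YAW=0.1558
Rb=Rn.from_euler("z",YAW).as_matrix()
def b2w(p): return S+Rb@np.array(p,float)
E
python3 - <<'E'
from h import *
T=np.load("pics/w8.npy");c,M=campose("wrist",T)
uv=np.array([[255.6,230.]])
A=px2plane("wrist",uv,60,T)[0];B=px2plane("wrist",uv,90,T)[0]
a=Rb.T@(A-S);b=Rb.T@(B-S); print(a,b)
for z in range(60,95,3):
    q=a+(b-a)*(z-60)/30; print(z,q.round(1),"r",np.hypot(q[0]+29,z-32.7).round(1),"th",np.arctan2(z-32.7,q[0]+29).round(2))
go(b2w([-86,33,175]),YAW); go(b2w([-86,33,146]),YAW)
E
```

```text
[-51.82631273  37.06327611  60.        ] [-43.63530454  31.58097328  90.        ]
60 [-51.8  37.1  60. ] r 35.6 th 2.27
63 [-51.   36.5  63. ] r 37.4 th 2.2
66 [-50.2  36.   66. ] r 39.5 th 2.14
69 [-49.4  35.4  69. ] r 41.6 th 2.08
72 [-48.5  34.9  72. ] r 43.9 th 2.03
75 [-47.7  34.3  75. ] r 46.3 th 1.99
78 [-46.9  33.8  78. ] r 48.7 th 1.95
81 [-46.1  33.2  81. ] r 51.2 th 1.91
84 [-45.3  32.7  84. ] r 53.8 th 1.88
87 [-44.5  32.1  87. ] r 56.5 th 1.85
90 [-43.6  31.6  90. ] r 59.1 th 1.82
93 [-42.8  31.   93. ] r 61.9 th 1.8
t 9.5 shift [-0.0859 -0.033  -0.0796] dist 0.1217 turn(tool z) -0.01 pose [578.05  31.4   95.41] [3.1416e+00 2.0000e-04 1.5560e-01]
t 9.5 shift [-0.0859 -0.033  -0.0506] dist 0.105 turn(tool z) -0.01 pose [578.05  31.4   95.41] [3.1416e+00 2.0000e-04 1.5560e-01]
```

>>> {"method": "carry_out", "body": {"delta_pos": [[0,0,-0.015],[0,0,-0.05],[0,0,-0.08],[-0.02,-0.008,-0.08],[-0.06,-0.023,-0.08]], "turn": [0,0,0,0,0]}}

```text
t: 10.0
ee_pos: [516.4, 44.6, 178.2]
orientation: [3.141, -0.005, 0.155]
contact_force: [-0.7, -0.4, 0.4]
width: 51.3
```

>>> {"method": "carry_out", "body": {"delta_pos": [[-0.026,-0.01,0],[-0.026,-0.01,0.01],[-0.026,-0.01,0.029],[-0.026,-0.01,0.029],[-0.026,-0.01,0.029]], "turn": [0,0,0,0,0], "claw": -1}}

```text
t: 10.5
ee_pos: [488.5, 50.5, 147.0]
orientation: [3.141, 0.0, 0.155]
contact_force: [-0.8, 0.1, 0.0]
width: 0.1
```

```bash
python3 - <<'E'
from h import *
im,T=snap("wrist","w14"); go(b2w([-86,33,146]),YAW)
s=ctrl.read_state();print(s["contact_force"],s["width"])
E
```

```text
t 10.55 shift [-0.0006 -0.0002  0.0015] dist 0.0016 turn(tool z) -0.02 pose [488.73  50.55 147.48] [ 3.1413e+00 -1.0000e-03  1.5540e-01]
[-0.21326917  0.12204944  0.44942389] -0.11460190705561916
```

View pics/w14.png

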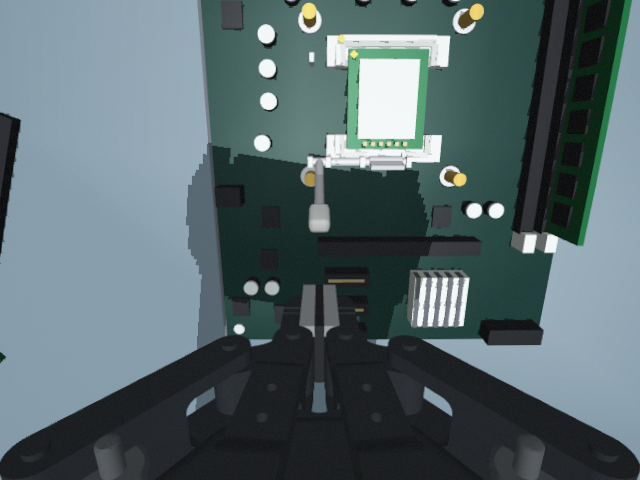

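The fingers are closed and in line with the lever, whose tab is at (319,217). The chip sits square in the socket. I'll sweep the lever along its arc.

>>> {"method": "carry_out", "body": {"delta_pos": [[0.022,0,0],[0.043,0,-0.001],[0.056,0,0],[0.065,0,0.003],[0.074,0,0.009]], "turn": [0,0,0,0,0]}}

```text
t: 11.05
ee_pos: [562.3, 62.1, 138.6]
orientation: [3.141, -0.002, 0.156]
contact_force: [-1.5, -0.4, 0.4]
width: 0.3
```

```bash
python3 - <<'E'
from h import *
im,T=snap("wrist","w15"); go(b2w([0,33,146]),YAW)
s=ctrl.read_state();print(s["contact_force"],s["width"], Rb.T@(s["ee_pos"]-S))
E
```

```text
t 11.1 shift [ 0.0107 -0.0001 -0.0088] dist 0.0139 turn(tool z) -0.02 pose [562.47  62.22 137.21] [ 3.1414e+00 -8.0000e-04  1.5550e-01]
[-0.18804873  0.55928829 -0.94391328] 0.09630122374958133 [-10.71028295  32.86311377 137.20953613]
```

View pics/w15.png

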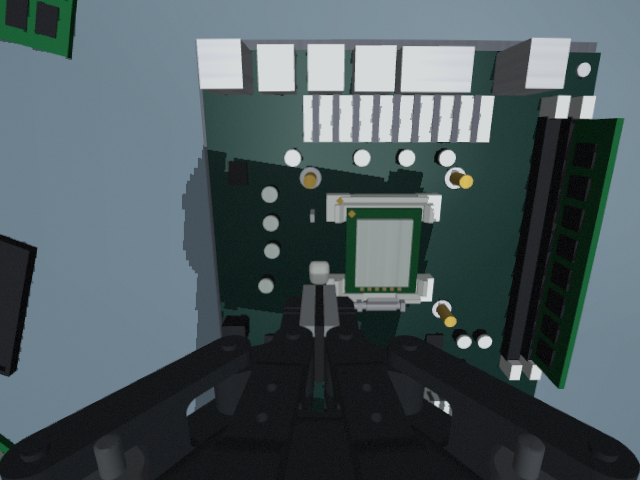

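>>> {"method": "carry_out", "body": {"delta_pos": [[0.007,0,0.007],[0.013,0,0.016],[0.018,0,0.022],[0.021,0,0.025],[0.021,0,0.025]], "turn": [0,0,0,0,0]}}

```text
t: 11.6
ee_pos: [581.9, 65.4, 111.9]
orientation: [-3.142, 0.001, 0.156]
contact_force: [-0.7, -0.2, -0.4]
width: -0.1
```

>>> {"method": "carry_out", "body": {"delta_pos": [[0,0,0.001],[0,0,0.002],[0,0,0.002]], "turn": [0,0,0]}}

```text
t: 11.9
ee_pos: [581.9, 65.4, 110.9]
orientation: [3.141, -0.001, 0.156]
contact_force: [0.5, -0.1, 0.5]
width: 0.1
```

>>> {"method": "carry_out", "body": {"delta_pos": [[0,0,0.0006],[0,0,0.0012],[0,0,0.0012]], "turn": [0,0,0]}}

```text
t: 12.2
ee_pos: [581.9, 65.4, 109.5]
orientation: [3.141, -0.0, 0.156]
contact_force: [0.2, -0.8, 0.8]
width: -0.0
```

>>> {"method": "carry_out", "body": {"delta_pos": [[0,0,0.0006],[0,0,0.001],[0,0,0.001]], "turn": [0,0,0]}}

```text
t: 12.5
ee_pos: [582.0, 65.4, 108.7]
orientation: [3.141, -0.001, 0.156]
contact_force: [0.2, 1.0, 2.4]
width: -0.1
```

>>> {"method": "carry_out", "body": {"delta_pos": [[0,0,0.0006],[0,0,0.0008],[0,0,0.0008]], "turn": [0,0,0]}}

```text
t: 12.8
ee_pos: [582.1, 65.4, 108.4]
orientation: [3.141, -0.001, 0.156]
contact_force: [-2.6, 0.1, 6.2]
width: -0.1
```

```bash
python3 - <<'E'
from h import *
im,T=snap("wrist","w16");im2,_=snap("scene","s16")
cv2.imwrite("pics/s16z.png",cv2.resize(im2[220:310,270:390],None,fx=5,fy=5,interpolation=cv2.INTER_CUBIC))
s=ctrl.read_state();print(s["contact_force"],s["ee_pos"], Rb.T@(s["ee_pos"]-S))
E
```

```text
[-1.71386868 -0.41471586  5.91812652] [582.07456831  65.42610521 108.35509524] [  9.15377576  32.98523635 108.35509524]
```

View pics/w16.png

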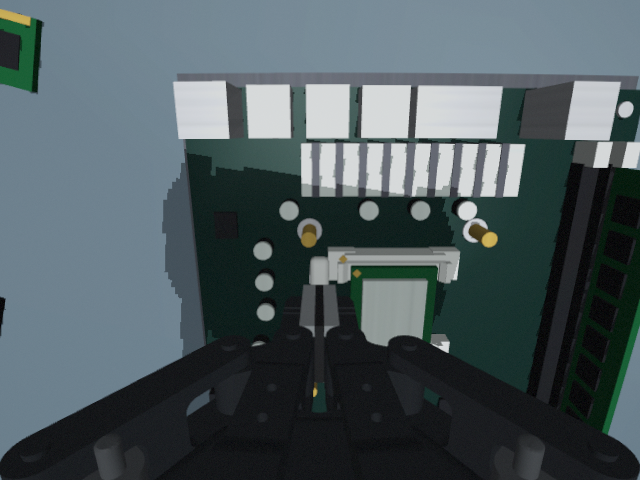

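Force is rising at the expected height (108.4, against 108.7 predicted). I'll push slightly more, then lift and check.

>>> {"method": "carry_out", "body": {"delta_pos": [[0,0,0.0006],[0,0,0.0006],[0,0,0.0006]], "turn": [0,0,0]}}

```text
t: 13.2
ee_pos: [582.2, 65.4, 108.2]
orientation: [3.141, -0.001, 0.156]
contact_force: [-4.7, 0.1, 6.6]
width: -0.1
```

>>> {"method": "carry_out", "body": {"delta_pos": [[0,0,-0.01],[-0.01,0.01,-0.04],[-0.04,0.03,-0.08],[-0.07,0.033,-0.09],[-0.07,0.033,-0.09]], "turn": [0,0,0,0,0]}}

```text
t: 13.7
ee_pos: [516.5, 21.0, 199.7]
orientation: [3.141, -0.003, 0.154]
contact_force: [1.6, -0.3, -0.0]
width: -0.1
```

```bash
python3 - <<'E'
from h import *
im,T=snap("wrist","w17");im2,_=snap("scene","s17")
cv2.imwrite("pics/s17z.png",cv2.resize(im2[220:310,270:390],None,fx=5,fy=5,interpolation=cv2.INTER_CUBIC))
cv2.imwrite("pics/w17z.png",cv2.resize(im[20:220,210:430],None,fx=3,fy=3,interpolation=cv2.INTER_CUBIC))
s=ctrl.read_state();print(s["contact_force"],s["ee_pos"], Rb.T@(s["ee_pos"]-S))
E
```

```text
[-0.29761085 -0.3522053  -0.21267228] [517.70415842  21.8589755  197.40250933] [-6.11972926e+01 -6.58096203e-02  1.97402509e+02]
```

View pics/w17z.png

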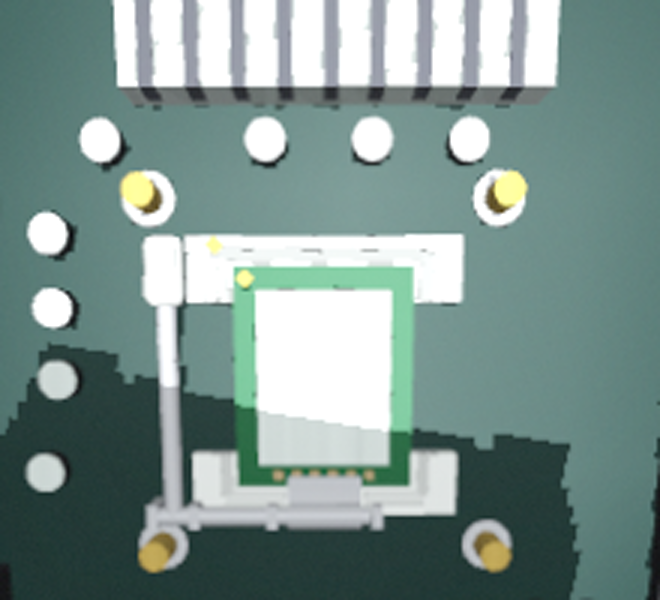

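View pics/s17z.png

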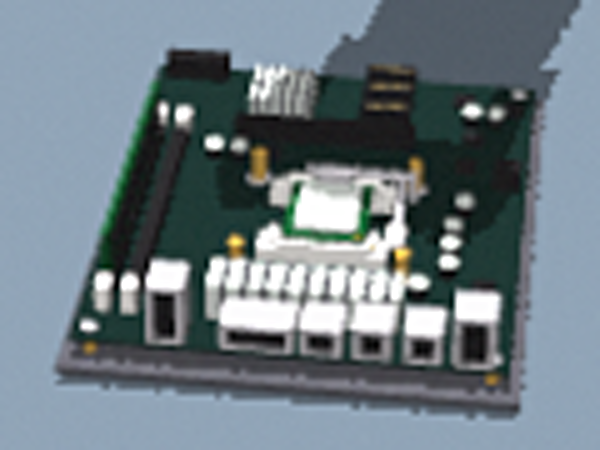

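The lever lies level along the socket's +x with its nose over the chip's -x edge, and the chip is square in the socket with the marks together. Next, the cooler.

```bash
python3 - <<'E'
from h import *
go([527.6,-301.3,190],-.148)
T=np.load("pics/w17.npy")
q=np.array([[163,305],[163,236],[170,510],[163,270]])/3+[210,20]
for z in (33.7,35.7): print([ (Rb.T@(p-S)).round(1).tolist() for p in px2plane("wrist",q,z,T)])
E
```

```text
t 13.8 shift [-0.0402  0.3208  0.0074] dist 0.3234 turn(tool z) 17.37 pose [517.7   21.86 197.4 ] [ 3.1414e+00 -1.0000e-03  1.5510e-01]
[[15.2, 33.6, 33.7], [28.7, 33.0, 33.7], [-27.8, 33.9, 33.7], [22.1, 33.3, 33.7]]
[[15.1, 33.3, 35.7], [28.5, 32.7, 35.7], [-27.5, 33.6, 35.7], [22.0, 33.0, 35.7]]
```

>>> {"method": "carry_out", "body": {"delta_pos": [[-0.005,0.045,0],[-0.011,0.09,0],[-0.017,0.138,0],[-0.023,0.186,0],[-0.029,0.234,0.002]], "turn": [3,6,9,13,17.4], "claw": 1}}

```text
t: 14.3
ee_pos: [525.9, -215.4, 193.9]
orientation: [-3.141, 0.001, -0.15]
contact_force: [0.1, 0.0, -0.3]
width: 72.3
```

```bash
python3 - <<'E'
from h import *
go([527.6,-301.3,190],-.148)
E
```

```text
t 14.3 shift [0.0146 0.0847 0.0039] dist 0.086 turn(tool z) -0.13 pose [ 525.86 -215.36  193.95] [-3.1412e+00  1.1000e-03 -1.5030e-01]
```

>>> {"method": "carry_out", "body": {"delta_pos": [[0.008,0.045,0.003],[0.0146,0.085,0.004],[0.0146,0.085,0.004],[0.0146,0.085,0.004],[0.0146,0.085,0.004]], "turn": [0,0,0,0,0]}}

```text
t: 14.8
ee_pos: [527.8, -298.9, 190.1]
orientation: [-3.141, 0.001, -0.147]
contact_force: [0.2, -0.3, 0.8]
width: 85.2
```

```bash
python3 - <<'E'
from h import *
im,T=snap("wrist","w18");go([527.6,-301.3,190],-.148)
cv2.imwrite("pics/w18z.png",cv2.resize(im[140:340,210:430],None,fx=3,fy=3,interpolation=cv2.INTER_CUBIC))
E
```

```text
t 14.85 shift [0.0002 0.0026 0.0004] dist 0.0026 turn(tool z) 0.09 pose [ 527.81 -298.7   190.45] [-3.1411e+00  8.0000e-04 -1.4640e-01]
```

View pics/w18z.png

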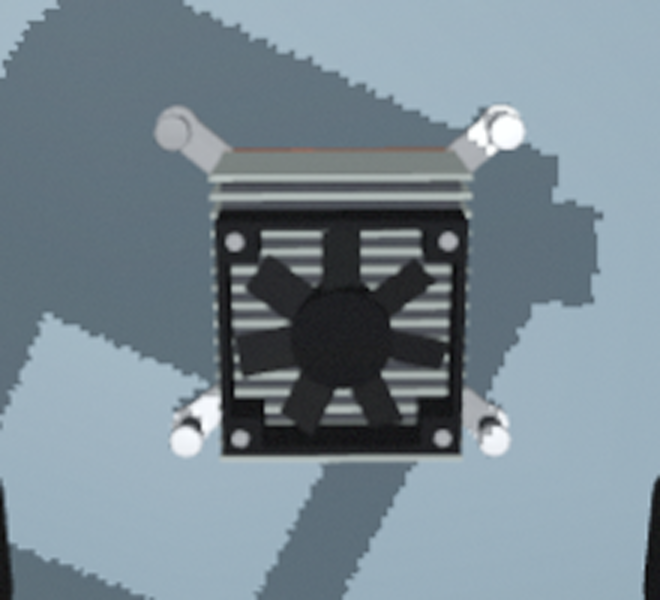

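```bash
python3 - <<'E'
from h import *
T=np.load("pics/w18.npy")
a=lambda v:np.degrees(np.arctan2(v[1],v[0]))
for nm,z,q in (("screws",17.5,[[173,130],[506,130],[494,440],[186,440]]),("fan",52,[[215,211],[469,211],[461,456],[222,456]])):
    P=px2plane("wrist",np.array(q)/3+[210,140],z,T)
    print(nm,P.round(1).tolist(),np.linalg.norm(P-np.roll(P,1,0),axis=1).round(1),P.mean(0).round(2),[round(x,2) for x in (a(P[0]-P[3]),a(P[1]-P[2]),a(P[0]-P[1])-90,a(P[3]-P[2])-90)])
    c=P.mean(0)
    if nm=="screws": C=c
go([C[0],C[1],120],-.148)
E
```

```text
screws [[569.8, -270.0, 17.5], [558.9, -343.7, 17.5], [484.1, -333.3, 17.5], [495.2, -259.0, 17.5]] [75.5 74.6 75.5 75.1] [ 526.99 -301.49   17.5 ] [np.float64(-8.36), np.float64(-7.98), np.float64(-8.44), np.float64(-8.43)]
fan [[557.0, -280.7, 52.0], [549.7, -330.1, 52.0], [497.7, -322.6, 52.0], [505.1, -272.9, 52.0]] [52.5 49.9 52.5 50.2] [ 527.39 -301.6    52.  ] [np.float64(-8.55), np.float64(-8.14), np.float64(-8.44), np.float64(-8.43)]
t 14.85 shift [-0.0003  0.0029  0.0704] dist 0.0705 turn(tool z) 0.09 pose [ 527.81 -298.7   190.45] [-3.1411e+00  8.0000e-04 -1.4640e-01]
```

>>> {"method": "carry_out", "body": {"delta_pos": [[-0.0004,0.0028,0.02],[-0.0004,0.0028,0.06],[-0.0004,0.0028,0.09],[-0.0004,0.0028,0.09],[-0.0004,0.0028,0.09]], "turn": [0,0,0,0,0]}}

```text
t: 15.35
ee_pos: [527.0, -301.9, 101.8]
orientation: [3.142, -0.0, -0.147]
contact_force: [0.4, -0.1, 1.3]
width: 85.6
```

```bash
python3 - <<'E'
from h import *
im,T=snap("wrist","w19");go([527.1,-301.5,87],-.1466)
E
```

```text
t 15.4 shift [-0.0006 -0.001   0.0162] dist 0.0162 turn(tool z) -0.03 pose [ 527.53 -302.52  103.16] [ 3.1404e+00 -2.6000e-03 -1.4710e-01]
```

View pics/w19.png

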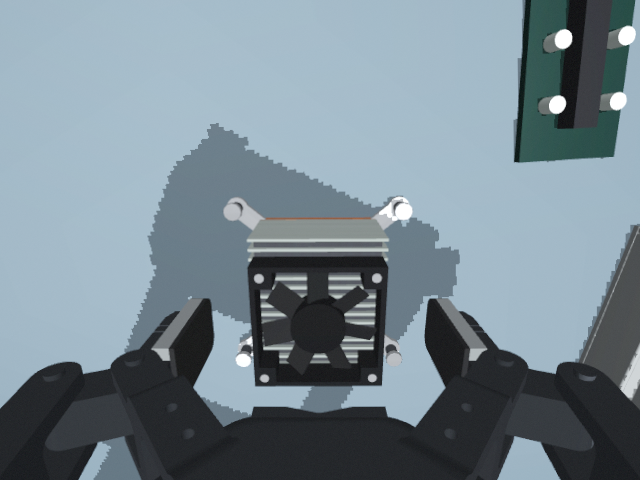

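>>> {"method": "carry_out", "body": {"delta_pos": [[-0.0003,-0.0005,0.008],[-0.0003,-0.0005,0.0135],[-0.0003,-0.0005,0.0135],[-0.0003,-0.0005,0.0135],[-0.0003,-0.0005,0.0135]], "turn": [0,0,0,0,0]}}

```text
t: 15.9
ee_pos: [526.4, -302.2, 87.8]
orientation: [3.141, -0.0, -0.148]
contact_force: [1.3, -0.9, 0.6]
width: 85.6
```

>>> {"method": "carry_out", "body": {"delta_pos": [[0,0,0],[0,0,0],[0,0,0],[0,0,0],[0,0,0]], "turn": [0,0,0,0,0], "claw": -1, "force": 60}}

```text
t: 16.4
ee_pos: [526.5, -302.2, 88.0]
orientation: [3.141, -0.001, -0.148]
contact_force: [0.3, 0.5, 2.6]
width: 52.9
```

```bash
python3 - <<'E'
from h import *
im,T=snap("wrist","w20");go([527.1,-301.5,87],-.1466);s=ctrl.read_state();print(s["contact_force"],s["width"],s["ft_torque"])
E
```

```text
t 16.45 shift [ 0.0005 -0.0008  0.001 ] dist 0.0014 turn(tool z) -0.09 pose [ 526.52 -302.26   88.03] [ 3.1412e+00 -9.0000e-04 -1.4810e-01]
[-0.86267489 -0.21087068  3.98568001] 52.91702070545426 [ 0.07570419  0.03658177 -0.0329233 ]
```

View pics/w20.png

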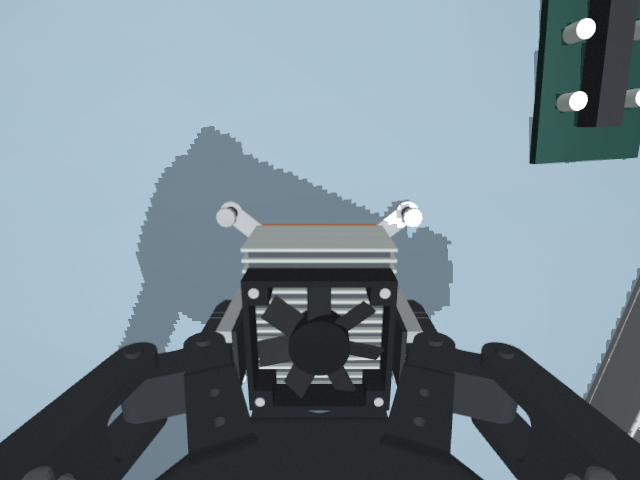

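>>> {"method": "carry_out", "body": {"delta_pos": [[0,0,-0.005],[0,0,-0.02],[0,0,-0.05],[0,0,-0.085],[0,0,-0.105]], "turn": [0,0,0,0,0]}}

```text
t: 16.95
ee_pos: [526.7, -302.4, 196.4]
orientation: [3.14, -0.003, -0.148]
contact_force: [-0.4, -1.0, -3.2]
width: 52.7
```

>>> {"method": "carry_out", "body": {"delta_pos": [[0,0,0],[0,0,0]], "turn": [0,0]}}

```text
t: 17.15
ee_pos: [526.0, -301.9, 192.0]
orientation: [-3.141, 0.001, -0.148]
contact_force: [-0.5, 0.2, -3.6]
width: 53.0
```

```bash
python3 - <<'E'
from h import *
im,T=snap("wrist","w21");go(b2w([0,0,192]),YAW);s=ctrl.read_state();print(s["contact_force"],s["width"],s["ft_torque"])
cv2.imwrite("pics/w21z.png",cv2.resize(im[180:430,190:450],None,fx=2.4,fy=2.4,interpolation=cv2.INTER_CUBIC))
E
```

```text
t 17.2 shift [ 0.0027 -0.3372 -0.0008] dist 0.3372 turn(tool z) -17.41 pose [ 525.71 -301.71  190.79] [-3.1405e+00  2.6000e-03 -1.4800e-01]
[-0.30594656 -0.18989361 -3.86513469] 52.93803012575519 [ 0.02839037 -0.00056659  0.03002772]
```

View pics/w21z.png

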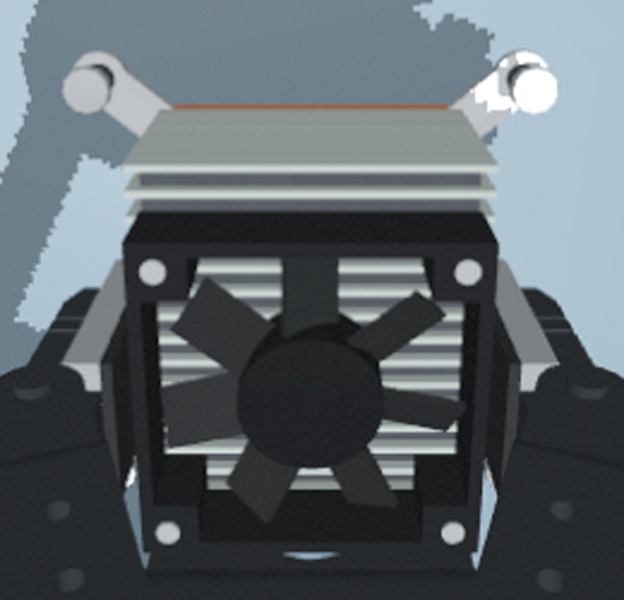

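```bash
cat >> h.py <<'E'
def px2tool(uv,z):
    c=ctrl.get_calibration("wrist");M=c["mount"];uv=np.array(uv,float)
    p=cv2.undistortPoints(uv.reshape(-1,1,2),K(c),c["dist_coeffs"]).reshape(-1,2)
    d=np.c_[p,np.ones(len(p))]@M[:3,:3].T;o=M[:3,3]
    return o+d*((z-o[2])/d[:,2])[:,None]
E
python3 - <<'E'
from h import *
for nm,z,q in (("screws",70.5,[[88,90],[536,91]]),("fan",36,[[124,241],[497,243]]),("fanbolts",36,[[152,272],[468,272],[452,533],[168,533]])):
    P=px2tool(np.array(q)/2.4+[190,180],z);print(nm,P.round(1).tolist(),P.mean(0).round(2),np.linalg.norm(P[0]-P[1]))
E
```

```text
screws [[38.1, -37.2, 70.5], [37.9, 37.7, 70.5]] [37.96  0.25 70.5 ] 74.88928628976687
fan [[25.6, -24.9, 36.0], [25.3, 24.8, 36.0]] [ 2.542e+01 -3.000e-02  3.600e+01] 49.635331714678735
fanbolts [[21.1, -21.4, 36.0], [21.0, 21.1, 36.0], [-21.6, 21.0, 36.0], [-21.5, -21.3, 36.0]] [-0.24 -0.12 36.  ] 42.496702847116545
```

>>> {"method": "carry_out", "body": {"delta_pos": [[0.0,-0.03,0],[0.001,-0.072,0],[0.001,-0.118,0],[0.002,-0.164,0],[0.002,-0.21,0]], "turn": [-2,-6,-10,-14,-17.4]}}

```text
t: 17.7
ee_pos: [558.5, -92.8, 190.2]
orientation: [-3.14, 0.004, 0.158]
contact_force: [1.5, 1.1, -4.3]
width: 52.9
```

```bash
python3 - <<'E'
from h import *
go(b2w([-.2,0,190]),YAW)
E
```

```text
t 17.7 shift [ 0.0388 -0.1196  0.0002] dist 0.1257 turn(tool z) 0.13 pose [558.48 -92.79 190.19] [-3.1402  0.0035  0.158 ]
```

>>> {"method": "carry_out", "body": {"delta_pos": [[0.012,-0.04,0],[0.025,-0.08,0],[0.036,-0.115,0.005],[0.037,-0.12,0.015],[0.037,-0.12,0.03]], "turn": [0,0,0,0,0]}}

```text
t: 18.2
ee_pos: [576.8, 30.6, 160.7]
orientation: [3.142, 0.002, 0.158]
contact_force: [-0.2, -0.5, -3.4]
width: 52.9
```

>>> {"method": "carry_out", "body": {"delta_pos": [[0,0,0.0],[0,0,0.0],[0,0,0]], "turn": [0,0,0]}}

```text
t: 18.5
ee_pos: [577.4, 28.4, 162.8]
orientation: [3.141, -0.0, 0.154]
contact_force: [-0.4, -0.8, -3.3]
width: 52.8
```

```bash
python3 - <<'E'
from h import *
im,T=snap("wrist","w22");go(b2w([-.2,0,140]),YAW);s=ctrl.read_state();print(s["contact_force"],s["width"],s["ft_torque"])
E
```

```text
t 18.55 shift [ 0.0009 -0.0027  0.0231] dist 0.0232 turn(tool z) -0.1 pose [577.48  28.59 163.07] [ 3.1412e+00 -1.0000e-03  1.5410e-01]
[ 0.02490629  0.46873959 -3.35324952] 52.7379041180721 [ 0.00423297 -0.00712957  0.00836733]
```

View pics/w22.png

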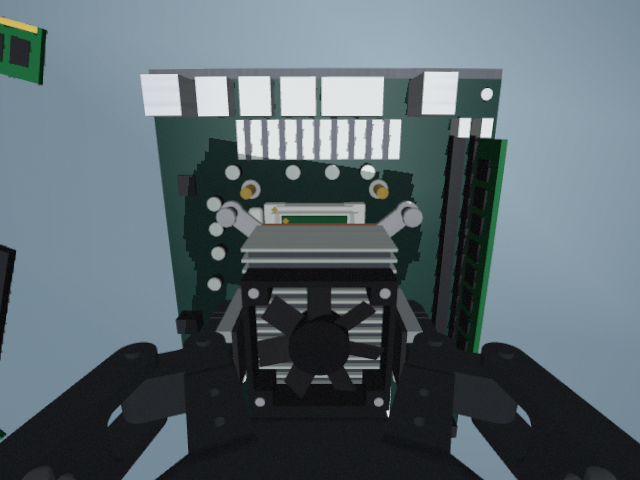

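>>> {"method": "carry_out", "body": {"delta_pos": [[0.0008,-0.0026,0.01],[0.0008,-0.0026,0.022],[0.0008,-0.0026,0.032],[0.0008,-0.0026,0.032],[0.0008,-0.0026,0.032]], "turn": [-0.1,-0.1,-0.1,-0.1,-0.1]}}

```text
t: 19.05
ee_pos: [577.4, 32.3, 129.9]
orientation: [-3.142, 0.001, 0.157]
contact_force: [-0.0, 0.2, -3.9]
width: 52.9
```

>>> {"method": "carry_out", "body": {"delta_pos": [[0,0,0.0],[0,0,0.0]], "turn": [0,0]}}

```text
t: 19.25
ee_pos: [577.9, 32.3, 131.1]
orientation: [3.141, -0.001, 0.157]
contact_force: [0.8, 0.6, -4.0]
width: 53.1
```

```bash
python3 - <<'E'
from h import *
im,T=snap("wrist","w23");go(b2w([-.2,0,122]),YAW);s=ctrl.read_state();print(s["contact_force"],s["width"],s["ft_torque"],s["qvel"].round(3))
cv2.imwrite("pics/w23z.png",cv2.resize(im[150:300,200:440],None,fx=3.3,fy=3.3,interpolation=cv2.INTER_CUBIC))
E
```

```text
t 19.3 shift [-0.0001  0.0009  0.0091] dist 0.0091 turn(tool z) 0.09 pose [577.88  32.3  131.08] [ 3.1413e+00 -1.1000e-03  1.5740e-01]
[-0.80411594  0.28786427 -3.34593274] 52.54660114140432 [-0.02073658  0.02819164 -0.00133918] [ 0.001  0.001  0.002  0.001 -0.002 -0.001]
```

View pics/w23z.png

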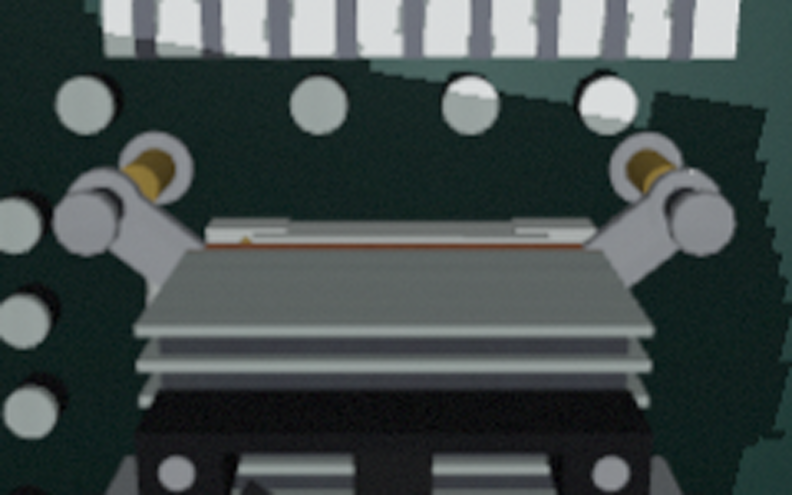

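```bash
python3 - <<'E'
from h import *
T=np.load("pics/w23.npy")
P=px2plane("wrist",np.array([[156,168],[646,167]])/3.3+[200,150],20.5,T);print(P.round(2), np.linalg.norm(P[0]-P[1]))
y=np.arctan2(P[0,1]-P[1,1],P[0,0]-P[1,0])-np.pi/2; m=P.mean(0)[:2];print(y, m-37.5*np.array([np.cos(y),np.sin(y)]))
print(px2tool(np.array([[87,223],[702,223]])/3.3+[200,150],70.5).round(2))
E
```

```text
[[6.0915e+02 7.4510e+01 2.0500e+01]
 [6.2108e+02 2.0000e-02 2.0500e+01]] 75.44378446944695
0.15886048858191604 [578.08950149  31.33054854]
[[ 38.12 -37.53  70.5 ]
 [ 38.08  37.23  70.5 ]]
```

The front posts and screws are consistent with each other. I'll make a 0.9 mm sideways correction, then descend.

>>> {"method": "carry_out", "body": {"delta_pos": [[0,0.0009,0.001],[0,0.0009,0.003],[0,0.0009,0.005],[0,0.0009,0.0065],[0,0.0009,0.0065]], "turn": [0.1,0.1,0.1,0.1,0.1]}}

```text
t: 19.8
ee_pos: [577.6, 31.4, 123.5]
orientation: [-3.142, 0.001, 0.156]
contact_force: [-0.9, 0.2, -4.1]
width: 52.8
```

>>> {"method": "carry_out", "body": {"delta_pos": [[0,0,0],[0,0,0]], "turn": [0,0]}}

```text
t: 20.0
ee_pos: [577.8, 31.4, 124.1]
orientation: [3.141, -0.0, 0.156]
contact_force: [-0.2, 0.4, -3.5]
width: 52.8
```

```bash
python3 - <<'E'
from h import *
go(b2w([-.3,0,122]),YAW+.001);s=ctrl.read_state();print(s["contact_force"],s["width"],s["ft_torque"])
E
```

```text
t 20.0 shift [0.     0.     0.0021] dist 0.0021 turn(tool z) -0.07 pose [577.8   31.4  124.08] [ 3.1415e+00 -2.0000e-04  1.5560e-01]
[-0.22010259  0.36212141 -3.48761501] 52.75708670929355 [0.01315509 0.02249568 0.01861142]
```

>>> {"method": "carry_out", "body": {"delta_pos": [[0,0,0.0007],[0,0,0.0014],[0,0,0.0014]], "turn": [0,0,0]}}

```text
t: 20.3
ee_pos: [577.7, 31.4, 122.4]
orientation: [3.142, 0.0, 0.156]
contact_force: [0.1, 0.0, -2.8]
width: 52.8
```

>>> {"method": "carry_out", "body": {"delta_pos": [[0,0,0.0004],[0,0,0.0007],[0,0,0.0007]], "turn": [0,0,0]}}

```text
t: 20.6
ee_pos: [577.7, 31.4, 121.8]
orientation: [3.142, 0.0, 0.156]
contact_force: [-0.7, 0.1, -3.9]
width: 52.1
```

>>> {"method": "carry_out", "body": {"delta_pos": [[0,0,0.0003],[0,0,0.0005],[0,0,0.0005]], "turn": [0,0,0]}}

```text
t: 20.9
ee_pos: [577.8, 31.4, 121.5]
orientation: [3.141, -0.0, 0.156]
contact_force: [-0.4, -0.3, -2.1]
width: 52.4
```

Contact begins at 121.5, as predicted. I'll look before pressing.

```bash
python3 - <<'E'
from h import *
im,T=snap("wrist","w24");go(b2w([-.3,0,122]),YAW+.001)
cv2.imwrite("pics/w24z.png",cv2.resize(im[150:300,200:440],None,fx=3.3,fy=3.3,interpolation=cv2.INTER_CUBIC))
im2,_=snap("scene","s24")
cv2.imwrite("pics/s24z.png",cv2.resize(im2[210:300,270:390],None,fx=5,fy=5,interpolation=cv2.INTER_CUBIC))
E
```

```text
t 20.95 shift [ 0.0001  0.     -0.0005] dist 0.0005 turn(tool z) -0.07 pose [577.77  31.38 121.53] [ 3.1415e+00 -1.0000e-04  1.5560e-01]
```

View pics/w24z.png

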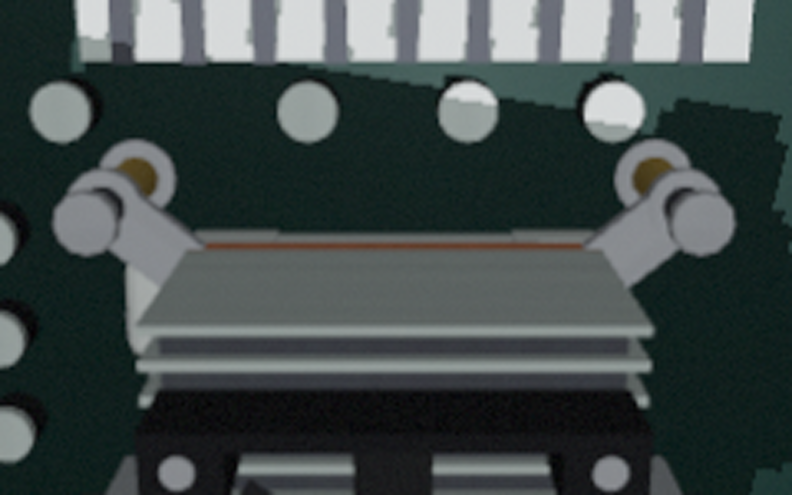

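View pics/s24z.png

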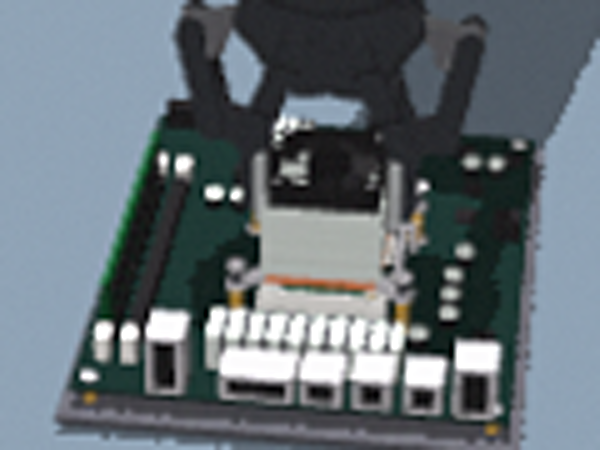

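The screws stand in line over the posts in both views. Now I'll press.

>>> {"method": "carry_out", "body": {"delta_pos": [[0,0,0.0003],[0,0,0.0006],[0,0,0.0006]], "turn": [0,0,0]}}

```text
t: 21.3
ee_pos: [577.8, 31.4, 121.5]
orientation: [3.141, -0.0, 0.156]
contact_force: [-5.3, 0.2, 5.3]
width: 53.2
```

>>> {"method": "carry_out", "body": {"delta_pos": [[0,0,0.0003],[0,0,0.0005],[0,0,0.0005]], "turn": [0,0,0]}}

```text
t: 21.6
ee_pos: [577.8, 31.4, 121.5]
orientation: [3.141, -0.0, 0.156]
contact_force: [-7.3, -0.1, 9.6]
width: 53.1
```

Fz is about right, but a sideways force of about -7 N has built up. I'll ease the command back along x.

>>> {"method": "carry_out", "body": {"delta_pos": [[-0.0003,0,0],[-0.0003,0,0],[-0.0003,0,0]], "turn": [0,0,0]}}

```text
t: 21.9
ee_pos: [577.8, 31.4, 121.5]
orientation: [3.141, -0.001, 0.156]
contact_force: [-5.4, -1.1, 8.9]
width: 52.6
```

>>> {"method": "carry_out", "body": {"delta_pos": [[-0.0003,0,0],[-0.0003,0,0],[-0.0003,0,0]], "turn": [0,0,0]}}

```text
t: 22.2
ee_pos: [577.7, 31.4, 121.5]
orientation: [3.141, -0.002, 0.156]
contact_force: [-3.6, -0.4, 5.7]
width: 53.1
```

>>> {"method": "carry_out", "body": {"delta_pos": [[-0.0003,0,0.0002],[-0.0005,0,0.0005],[-0.0005,0,0.0005]], "turn": [0,0,0]}}

```text
t: 22.5
ee_pos: [577.6, 31.4, 121.5]
orientation: [3.141, -0.003, 0.156]
contact_force: [-2.1, 1.3, 7.9]
width: 52.7
```

>>> {"method": "carry_out", "body": {"delta_pos": [[0,0,0],[0,0,0],[0,0,0]], "turn": [0,0,0]}}

```text
t: 22.8
ee_pos: [577.5, 31.4, 121.5]
orientation: [3.141, -0.003, 0.156]
contact_force: [-2.5, 0.2, 8.3]
width: 53.2
```

>>> {"method": "carry_out", "body": {"delta_pos": [[-0.0001,0,0.0003],[-0.0001,0,0.0003],[-0.0001,0,0.0003],[-0.0001,0,0.0003]], "turn": [0,0,0,0]}}

```text
t: 23.2
ee_pos: [577.5, 31.4, 121.5]
orientation: [3.141, -0.004, 0.156]
contact_force: [-3.3, 1.4, 9.1]
width: 52.8
```

>>> {"method": "carry_out", "body": {"delta_pos": [[0,0,0],[0,0,0],[0,0,0],[0,0,0]], "turn": [0,0,0,0]}}

```text
t: 23.6
ee_pos: [577.5, 31.4, 121.5]
orientation: [3.141, -0.004, 0.156]
contact_force: [-2.4, 1.1, 9.2]
width: 53.0
```

```bash
python3 - <<'E'
from h import *
F=[]
im,T=snap("wrist","w25");F.append(ctrl.read_state()["contact_force"])
im2,_=snap("scene","s25");F.append(ctrl.read_state()["contact_force"])
im3,_=snap("top","t25");s=ctrl.read_state();F.append(s["contact_force"])
print(np.round(F,1),s["ft_torque"].round(3),s["width"],s["ee_pos"].round(2),s["orientation"].round(4),s["t"])
print((Rb.T@(s["ee_pos"]-S)).round(2))
cv2.imwrite("pics/w25z.png",cv2.resize(im[150:300,200:440],None,fx=3.3,fy=3.3,interpolation=cv2.INTER_CUBIC))
E
```

```text
[[-2.6  1.6  8.9]
 [-3.4  1.   8.7]
 [-2.3  0.9  9. ]] [0.133 0.603 0.055] 53.36863725198035 [577.55  31.36 121.49] [ 3.1412 -0.0037  0.1557] 23.75
[-6.0000e-01  3.0000e-02  1.2149e+02]
```

View pics/w25z.png

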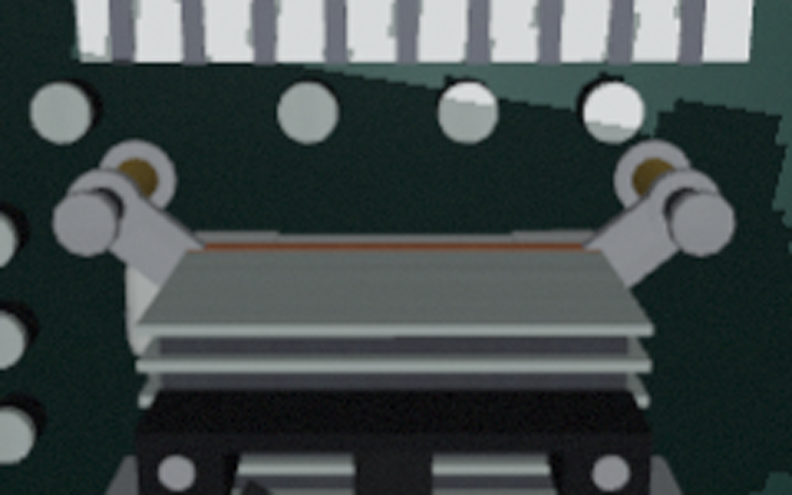

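View pics/s25.png

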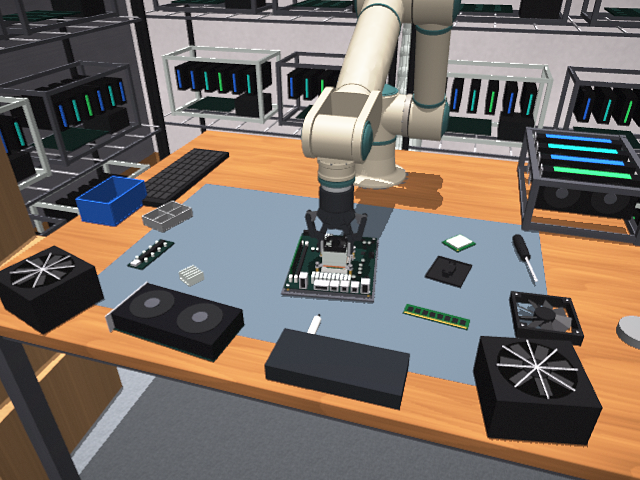

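The screws are still over the posts, the bystanders are untouched and the push is steady. The arm's push reads 9 N and the cooler weighs about 3.6 N, so the chip carries roughly 12.6 N. Handing in.

```bash
python3 - <<'E'
from h import *
print(ctrl.read_state()["contact_force"].round(1)); print(ctrl.close_job())
E
```

```text
[-2.3  0.9  9. ]
the job is handed in; nothing more can be done
None
```

The job is handed in at about 24 s of the 64 s allowed. The arm is still holding the cooler pressed down.

- **Processor:** It is in the socket with its gold corner at the socket's gold corner. It met the socket floor within about 0.2 mm of the expected height, with about 6 N before I let go. Afterwards it lay flat and centred between the socket walls.
- **Lever:** I swung it along its arc until it stopped at about 6.6 N, close to the expected height. The picture taken afterwards shows the arm level and the nose over the processor's -x edge.
- **Cooler:** It touched the processor at the expected height (tool centre point at 121.5 mm). The two front screws stand over their posts to within about 1 mm. The rear pair was hidden by the gripper and follows from the cooler's known geometry.
- **Push at hand-in:** The arm's own downward push was a steady 9 N. Counting the cooler's weight of about 3.6 N, the processor carries roughly 12.6 N.
- **Other things on the bench:** In the last scene picture they lie where they were.

Some checks were not clean:

- **Sideways force:** While I pressed, a sideways force of about 7 N built up. I eased the command back to bring it down, and about 2.5 N remained at the end, with 0.2 degrees of tool tilt.
- **Moment at the wrist:** It read 0.6 N m while pressing. That is more than the sideways force explains if the moment is measured at the tool centre point. If so, the cooler may bear more on the processor's -x side; I did not test this further.
- **Socket's gold mark:** I measured it about 4 mm farther out than the figure given, though at the same corner. The posts, their rings and the socket frame agreed on the centre to within about 0.5 mm, so I went by those.

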